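Hang the hand lamp on the drop-flap road hook

TASK

Stow the hand lamp for the road: hang it by its carrying handle on the stanchion's hook, sliding the handle in along the peg, under the drop flap, until it presses against the rubber buffer and the flap has fallen shut in front of it. Then tug the handle back out against the shut flap until you feel it hold, and let the lamp down to hang still on the peg by the middle of its handle. Be gentle with the hook throughout (never push or pull harder than 15 N, nor drop the lamp onto the peg), and leave the other things on the table where they are.

Things in the scene. Friction and masses are not known exactly. Their poses are not given: they have to be found in the camera images.
- lamp_body (a point): Middle of the lamp's body, 44 mm above its foot. A red box-shaped hand lamp, about 0.4 kg, standing upright: 140 mm long (x), 76 wide (y), body top 82 above the foot, round lamp head to +x. Its centre of mass is near here. It may hang either way round.
- handle_bar (a point): Centre of the straight top bar of the lamp's rigid black handle, 138 mm above the lamp's foot. x along the bar, z up. Bar 148 long, 14 wide (y), 12 high; below it a window for the peg, 124 long and 50 high, between end uprights. Gripped some 42 mm from its centre it leaves room for peg and flap; hung, the peg should be near the bar's middle (within 30).
- post_top (a point): Top centre of the stanchion: a square post 32 x 32 mm, 248 high, on a foot plate 100 x 100 x 8 fixed to the table. It carries the hook: a straight level steel peg, and above it a level arm with the flap, one piece clamped in the post. That piece is NOT measured: it sits up to 12 mm further in or out along the peg, and up to 5 mm higher or lower, than told here.
- hook_root (a point): Where the peg (14 mm diameter, its axis nominally 198 above the table) leaves the post's face; nominal. The peg points along this point's -y, 123 long to its free tip. The bar goes on over the tip, rests on the peg's top and slides in. Peg, buffer and flap have to be felt: go slowly, stop at about 6 N; never over 15 N on flap or buffer, 30 N on the peg.
- flap_hinge_nominal (a point): Nominal place of the flap's hinge (96.5 mm out from the post's face, 38 above the peg's top), at the end of the arm: 16 mm wide, 10 thick, level with the hinge; 25 wide at the hinge. The arm's top is 43 above the peg's top: nothing stands higher over the peg. Same axes as hook_root.
- flap (a joint): Steel drop flap, 14 mm wide, 35 long, 30 g, rad: 0 = hanging shut on its stop, foot 4 mm over the peg and 7 further in than the hinge; it swings only inwards and up (+, to 1.25). The bar sliding in on the peg lifts it to about 0.7; it falls to 0 when the bar's outer side is 24 to 30 mm inside the hinge: against the buffer. A bar held higher must go deeper or be lowered.
- buffer (a joint): Push-in of the rubber buffer, m (0 free, 0.005 bottomed; 2.5 N per mm). A black rubber sleeve, 28 mm diameter, round the peg at its post end; its front is nominally 56 mm from the post's face, so the bar's centre is 63 from it on touching and, tugged out against the shut flap, about 83: some 20 mm of travel.
Not all that is in view belongs to the job. What is shaped like the part that bears lamp_body but purple or yellow is not meant.

How it is judged:
On the way, in this order (a step that is already met when the one before it is completed fails the run):
1. the handle, threaded on the peg, has lifted the flap (value of joint flap above 0.35 rad and contact force between lamp and flap above 0.02 N), for 0.05 s.
2. the handle is pushed home against the rubber buffer (contact force between lamp and buffer above 1.5 N), for 0.1 s.
3. with the flap fallen shut, the handle is tugged back against it (value of joint flap below 0.15 rad and contact force between lamp and flap above 1.5 N), for 0.15 s.
At the end, for the whole second after the job is handed in: The lamp hangs at rest (under 0.03 m/s) by its handle bar on the peg, between the buffer and the shut flap (flap under 0.15 rad), with the peg within 30 mm of the middle of the bar, its weight on the peg and nothing else holding it (value of joint flap below 0.15 rad and y of handle_bar in the frame of hook between -0.102 and -0.07 m and x of handle_bar in the frame of hook_root between -0.03 and 0.03 m and z of handle_bar in the frame of hook_root between 0 and 0.026 m and contact force between lamp and hook above 1 N and linear speed of lamp below 0.03 m/s); the robot touches nothing.
It fails at once if the lamp presses on the flap or the buffer with more than 15 N, or on the hook as a whole with more than 30 N (contact force between lamp and flap above 15 N or contact force between lamp and buffer above 15 N or contact force between lamp and hook above 30 N).
It fails at once if another thing on the table is moved by more than 25 mm (distance of any of pill_a, pill_b, tin, key, torch, mug, driver from where it was at the start of the episode above 0.025 m).
It also fails if it takes over 72 s, if anything falls off the work surface, if the arm or the gripper's body presses on something with over 40 N, if the wrist force passes 120 N, or if a joint passes its speed limit or range.

ROBOT

A 6-joint arm with a two-finger parallel gripper is mounted at the origin on the work surface. World frame = base frame: x ahead of the robot, y to its left, z up, the work surface at z = 0. Lengths are in m, angles in rad, forces in N, time in s.
With the tool pointing down it reaches from about 0.3 to 0.775 m from the base axis. Payload 14.6 kg.
Tool frame: the origin (TCP) lies on the centre line of the jaws, within the pads' length; the fingertips stand 22 mm ahead of it and the grasp point (between the pads) lies 3 mm ahead of it (robot.finger_overhang is the distance from the TCP to the fingertips, in m); z points along the fingers, x is the direction in which the jaws open and shut, and the axes are right-handed (so a half turn about z gives the same grasp; the last joint's range is limited). The gripper opens to 85 mm and grips with 20 to 120 N. Pads are 22 mm wide; open, the fingers measure 114 mm over their backs; the gripper's body (76 mm by 85 mm) begins 54 mm behind the grasp point. The pads swing forward as they close: fully open they stand 13 mm farther back than shut.
Start: joints at [-1.209, 0.3, 1.521, -0, 1.321, -0.067], TCP at [0.229, -0.5, 0.217] pointing down, gripper open.
Joint ranges: [-3.03, 3.03], [-0.79, 2.21], [0.23, 2.52], [-1.04, 4.18], [0, 3.07], [-2.55, 2.55]. Speed limits (rad/s): [2.22, 2.22, 2.57, 3.14, 3.14, 3.14].

INTERFACE

Orientations are given as a unit quaternion [x, y, z, w].
In Python, from workcell import robot gives the robot as it stands.
- The arm moves only by the tool arm_command, never from a script. Its argument "series" is a list that holds one entry, the list of rows, each a list of 7 numbers: the opening, from 0 (shut) to 1 (fully open), then the shift along the tool's x, y, z in m, then the turn, a rotation vector about the tool's x, y, z in rad. A call has 1 to 10 rows; each row shifts and turns the commanded pose from where the row before left it, along the tool's axes as they then stand; what a row does not reach is not made up. A row lasts 1/8 s, in which the tool goes at most 62.5 mm and 10.7 degrees, less where a joint would pass 70% of its speed; a pose out of reach is approached as far as the arm can. A call is refused whole if a number of a shift passes 0.0625 or a number of a turn 0.188, either way. A call with a gripper value outside its range is refused whole. The fingers move at their own pace and stop on an object; "grip_force" is the grip in N (left out, the last holds). Time passes only in rows, so rows that do not move let the fingers close. It gives the time, the measured TCP pose, the force and the opening at its end, in the units of the state.
- robot.state(): the state, without advancing time (a new reading comes with each control period).
- robot.capture(name): name is "side" or "top" or "wrist"; returns a dict with "frame" (400x640x3 uint8, blue, green, red), "fx", "fy", "cx", "cy" (pixels), "origin" and "orientation" of the camera in the world; the wrist camera has in their place "T_tool_cam" (4x4, takes a point from camera to tool coordinates, whose origin is the TCP and whose axes are the tool frame's). Camera axes: x right, y down, z forward; pixel columns grow to the right and rows downward; lengths in m; the calibration is good to about 2 mm. A picture is of the moment at which its call begins: read the wrist's pose just before it. There is no depth.
- robot.job_done(): hands the job in, once; it reports no verdict.
The state is a dict: "time": time; "joint_positions": joint angles; "joint_velocities": joint speeds; "joint_torque": joint torques, N m; "eef_pos": TCP position; "orientation": TCP orientation; "ft_force": force on the tool from outside, world axes, zero at the start; "ft_torque": the same for the moment, N m; "opening": opening from 0.0 (shut) to 1.0 (fully open).
Only numpy, scipy, OpenCV 4.12 (cv2) and the standard library are available. Lean on these libraries where they do the work, as an engineer would, in place of code of your own. Each camera call takes 0.05 s, during which the arm holds its last target.

## Working session

There is one attempt and no reset: what is moved stays moved. The work goes in short steps, Python scripts to look and compute and a tool call to move; the robot and the scene stay as the last step left them, time stands still between calls to the robot, and variables do not carry over. Pictures are saved under pics/ and viewed, and the job is handed in when it is done.

Besides the shell and the picture viewer there is one more tool, called in YAML: its name, and indented under it one key for each argument. arm_command: Moves the arm, as the interface text tells. Its arguments: {"type":"object","properties":{"series":{"type":"array","items":{"type":"array","items":{"type":"array","items":{"type":"number"}}}},"grip_force":{"type":"number"}},"required":["series"]}

```bash
ls; mkdir -p pics; python3 - <<'E'
from workcell import robot
import cv2,numpy as np
s=robot.state(); print({k:np.round(v,3).tolist() for k,v in s.items()})
for n in ("side","top","wrist"):
    c=robot.capture(n); cv2.imwrite(f"pics/{n}0.png",c["frame"])
    print(n,{k:np.round(v,4).tolist() for k,v in c.items() if k!="frame"})
E
```

```text
pics
{'time': 0.0, 'joint_positions': [-1.209, 0.301, 1.522, 0.0, 1.321, -0.067], 'joint_velocities': [-0.001, -0.0, -0.0, 0.002, 0.001, -0.0], 'joint_torque': [0.0, -54.35, -36.179, 0.0, 0.004, 0.0], 'eef_pos': [0.229, -0.5, 0.217], 'orientation': [0.841, -0.54, -0.0, -0.0], 'ft_force': [0.815, -0.23, -0.728], 'ft_torque': [-0.005, -0.042, -0.012], 'opening': 1.001}
side {'fx': 428.5233, 'fy': 428.5233, 'cx': 315.5555, 'cy': 197.0328, 'origin': [0.3579, -1.0741, 0.8008], 'orientation': [0.8765, -0.0364, 0.0319, -0.479]}
top {'fx': 395.5785, 'fy': 395.5785, 'cx': 324.1849, 'cy': 198.6802, 'origin': [0.2405, -0.0869, 1.3058], 'orientation': [-0.703, 0.706, -0.0688, 0.0519]}
wrist {'fx': 290.5294, 'fy': 290.5294, 'cx': 316.9452, 'cy': 198.8979, 'T_tool_cam': [[1.0, 0.0003, -0.0015, -0.001], [0.0002, 0.9586, 0.2848, -0.0734], [0.0015, -0.2848, 0.9586, -0.1561], [0.0, 0.0, 0.0, 1.0]]}
```

View pics/side0.png

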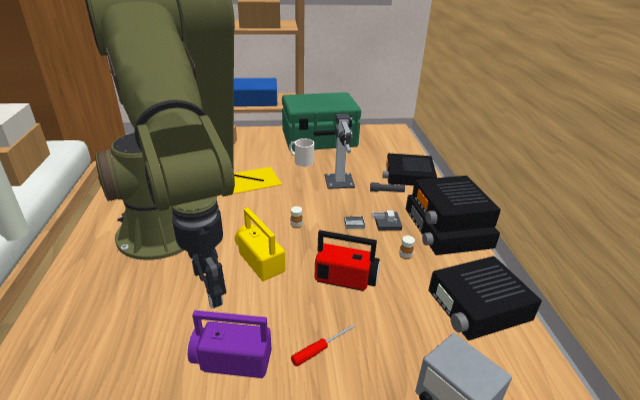

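View pics/top0.png

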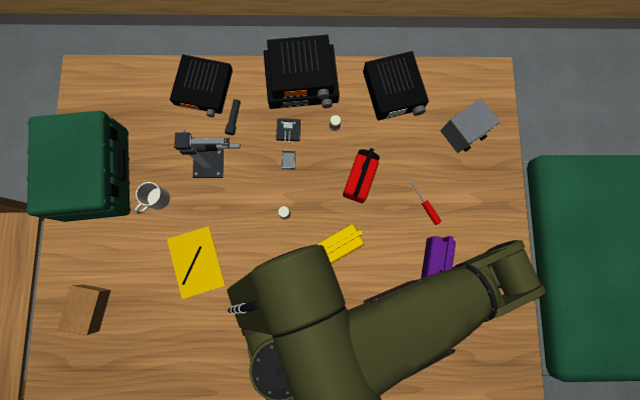

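View pics/wrist0.png

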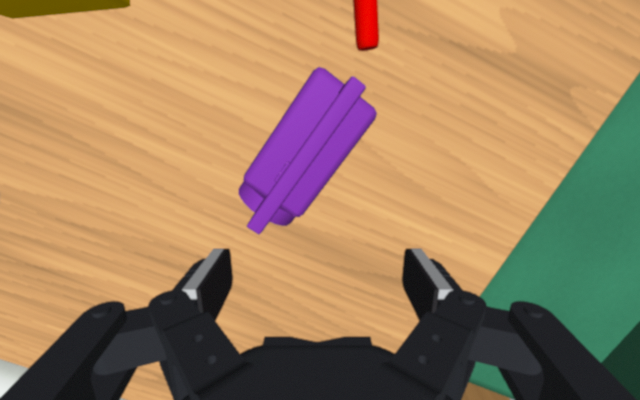

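Candidates for the lamp:
- Red box lamp with black handle at top (361,175) / side (346,265). This one matches the description.
- Yellow at side (260,245), a decoy.
- Purple at side (232,345), a decoy.
- Red screwdriver handle at side (310,350), not a lamp.

I choose the red box and will check it in close crops.

```bash
cat > h.py <<'E'
import numpy as np,cv2
from scipy.spatial.transform import Rotation as R
from workcell import robot
def cam(c,st=None):
    if "origin" in c: return np.array(c["origin"]),R.from_quat(c["orientation"]).as_matrix()
    T=np.array(c["T_tool_cam"]);Rt=R.from_quat(st["orientation"]).as_matrix()
    return np.array(st["eef_pos"])+Rt@T[:3,3],Rt@T[:3,:3]
def ray(c,uv,st=None):
    o,M=cam(c,st); d=M@np.array([(uv[0]-c["cx"])/c["fx"],(uv[1]-c["cy"])/c["fy"],1]); return o,d/np.linalg.norm(d)
def onz(c,uv,z,st=None):
    o,d=ray(c,uv,st); return o+d*(z-o[2])/d[2]
def tri(a,b):
    (o1,d1),(o2,d2)=a,b
    A=np.stack([d1,-d2],1); t=np.linalg.lstsq(A,o2-o1,rcond=None)[0]
    p,q=o1+t[0]*d1,o2+t[1]*d2; return (p+q)/2,np.linalg.norm(p-q)
def proj(c,p,st=None):
    o,M=cam(c,st); q=M.T@(np.array(p)-o); return np.array([c["fx"]*q[0]/q[2]+c["cx"],c["fy"]*q[1]/q[2]+c["cy"]])
def crop(c,x,y,w,h,s,name):
    cv2.imwrite(name,cv2.resize(c["frame"][y:y+h,x:x+w],None,fx=s,fy=s,interpolation=cv2.INTER_CUBIC))
E
python3 - <<'E'
from h import *
t=cv2.imread("pics/top0.png");s=cv2.imread("pics/side0.png")
crop({"frame":t},325,135,75,75,8,"pics/t_lamp.png")
crop({"frame":t},165,95,90,90,6,"pics/t_hook.png")
crop({"frame":s},300,220,95,75,8,"pics/s_lamp.png")
crop({"frame":s},300,100,100,100,6,"pics/s_hook.png")
E
```

```text
(no output)
```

View pics/t_lamp.png

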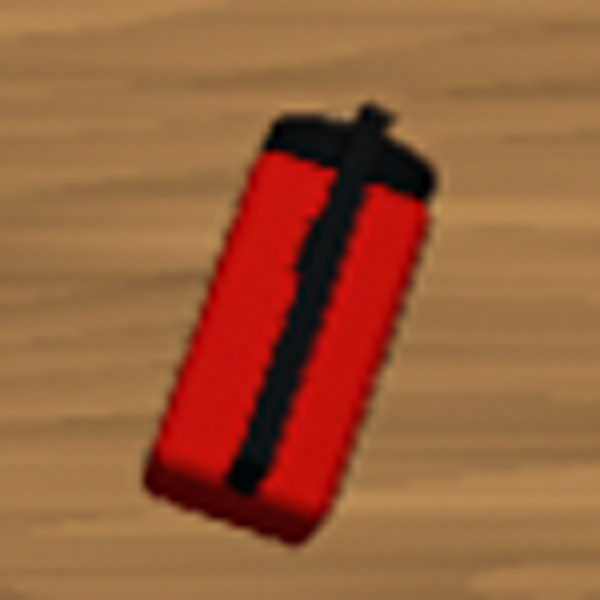

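View pics/t_hook.png

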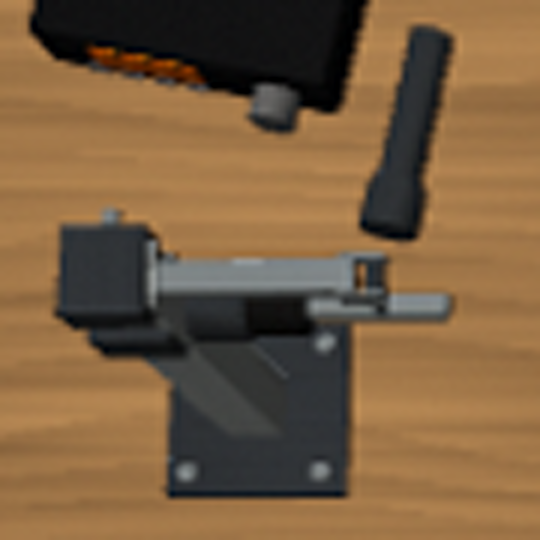

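View pics/s_lamp.png

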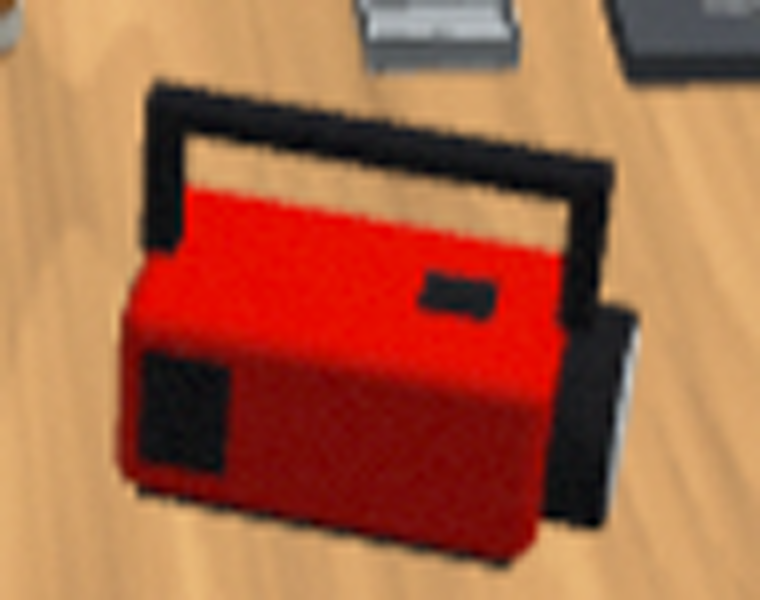

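View pics/s_hook.png

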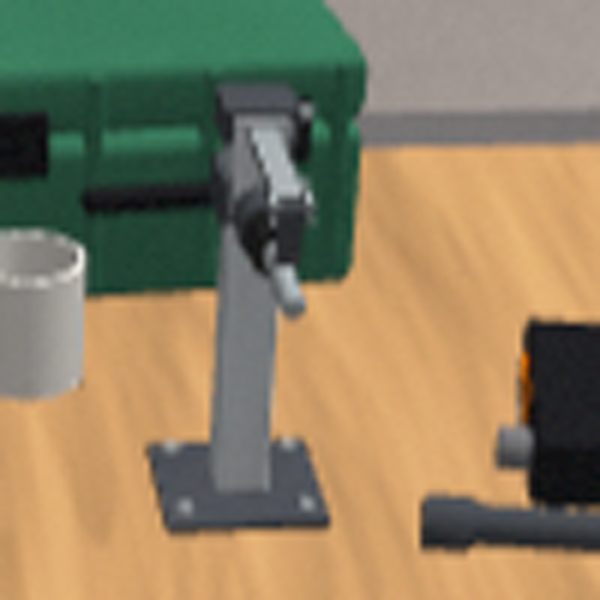

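```bash
python3 - <<'E'
from h import *
t=robot.capture("top");s=robot.capture("side")
P=lambda x,y,ox,oy,k:((x+.5)/k-.5+ox,(y+.5)/k-.5+oy)
a=onz(t,P(377,106,325,135,8),.144);b=onz(t,P(243,492,325,135,8),.144)
print("bar ends",a,b,np.linalg.norm(a-b),(a+b)/2,np.degrees(np.arctan2(*(a-b)[1::-1])))
# side: bar upper-outline ends and lower
for z in(.132,.144):
  a=onz(s,P(165,92,300,220,8),z);b=onz(s,P(600,170,300,220,8),z);print(z,a,b,np.linalg.norm(a-b),np.degrees(np.arctan2(*(b-a)[1::-1])))
pt=onz(t,P(104,270,165,95,6),.248);print("post top",pt)
print([onz(t,P(*q,165,95,6),.248).round(4) for q in((62,228),(150,228),(150,312),(60,314))])
ft=[onz(t,P(*q,165,95,6),.008).round(4) for q in((350,330),(348,496),(168,496))];print("foot corners",ft)
print("peg tip tri",tri(ray(t,P(455,307,165,95,6)),ray(s,P(292,303,300,100,6))))
ps=[onz(s,P(*q,300,100,6),.248).round(4) for q in((218,88),(292,85),(302,118),(226,122))];print("post side",ps,np.mean(ps,0))
print("peg tip top only z.198",onz(t,P(455,307,165,95,6),.198), onz(s,P(292,303,300,100,6),.198))
print("peg pts at .205",onz(t,P(315,308,165,95,6),.205),onz(t,P(440,308,165,95,6),.205))
E
```

```text
bar ends [ 0.59849758 -0.26168904  0.144     ] [ 0.4487077  -0.20743304  0.144     ] 0.1593132806191378 [ 0.52360264 -0.23456104  0.144     ] -19.91109773119259
0.132 [ 0.46704836 -0.19764743  0.132     ] [ 0.59912051 -0.24689848  0.132     ] 0.1409564465861008 -20.450996384625633
0.144 [ 0.46508968 -0.21337146  0.144     ] [ 0.59479227 -0.26173887  0.144     ] 0.13842748499676552 -20.45099638462569
post top [0.58952761 0.27917987 0.248     ]
[array([0.6097, 0.2995, 0.248 ]), array([0.6098, 0.2592, 0.248 ]), array([0.5695, 0.2571, 0.248 ]), array([0.5685, 0.298 , 0.248 ])]
foot corners [array([0.6337, 0.2228, 0.008 ]), array([0.5378, 0.2204, 0.008 ]), array([0.5379, 0.3198, 0.008 ])]
peg tip tri (array([0.58763572, 0.12728795, 0.1993131 ]), np.float64(0.0006947869175049573))
post side [array([0.5706, 0.3059, 0.248 ]), array([0.6139, 0.3087, 0.248 ]), array([0.6118, 0.2596, 0.248 ]), array([0.5683, 0.2558, 0.248 ])] [0.59115 0.2825  0.248  ]
peg tip top only z.198 [0.58768346 0.12753515 0.198     ] [0.58850891 0.130101   0.198     ]
peg pts at .205 [0.58491862 0.19286471 0.205     ] [0.58498376 0.13332114 0.205     ]
```

The crops confirm it: red body, black handle, head pointing to +x and about −20° yaw. The peg tip is near (0.587, 0.128, 0.199). I'll raise and turn the tool first, then go over the near end of the bar.

arm_command:
  series:
    - [[1, 0, 0, -0.02, 0, 0, 0.155], [1, 0, 0, -0.02, 0, 0, 0.155], [1, 0, 0, -0.02, 0, 0, 0.155], [1, 0, 0, -0.02, 0, 0, 0.155], [1, 0, 0, 0, 0, 0, 0.157]]

```text
time: 0.88
eef_pos: [0.2288, -0.5005, 0.2989]
orientation: [-0.572, 0.82, -0.001, -0.0]
ft_force: [-0.3, -0.8, -0.3]
opening: 1.001
```

arm_command:
  series:
    - [[1, -0.05, -0.021, 0, 0, 0, 0], [1, -0.05, -0.021, 0, 0, 0, 0], [1, -0.05, -0.021, 0, 0, 0, 0], [1, -0.05, -0.021, 0, 0, 0, 0], [1, -0.05, -0.021, 0, 0, 0, 0], [1, -0.05, -0.021, 0, 0, 0, 0], [1, -0.05, -0.021, 0, 0, 0, 0], [1, 0, 0, 0, 0, 0, 0], [1, 0, 0, 0, 0, 0, 0]]

```text
time: 2.0
eef_pos: [0.486, -0.2216, 0.2972]
orientation: [-0.574, 0.819, 0.0, -0.0]
ft_force: [0.2, -0.3, -0.1]
opening: 1.0
```

```bash
python3 - <<'E'
from h import *
st=robot.state();c=robot.capture("wrist");cv2.imwrite("pics/w1.png",c["frame"])
print(st["eef_pos"],R.from_quat(st["orientation"]).as_matrix()[:,0],st["joint_positions"],st["ft_force"])
print(proj(c,[.527,-.234,.144],st))
E
```

```text
[ 0.48604892 -0.22156099  0.29722404] [-3.40919378e-01 -9.40092526e-01  1.43210075e-04] [-4.96176235e-01  2.15615114e-01  1.44223752e+00 -1.98896934e-04
  1.48409718e+00  1.42253207e+00] [ 0.17089189 -0.33361573 -0.05915483]
[316.39979626 141.73198048]
```

View pics/w1.png

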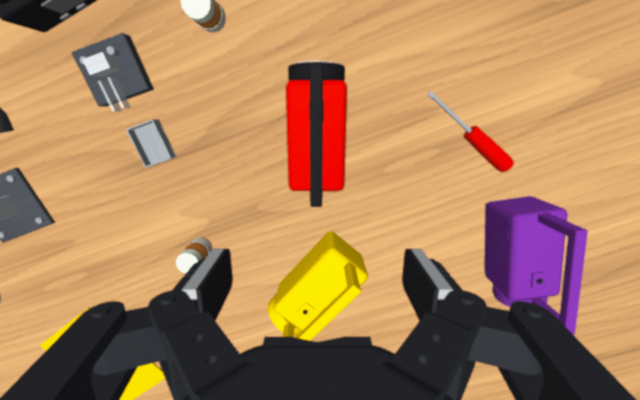

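The wrist view shows the bar upright in the picture, from (316,207) to (316,63), so the tool is already aligned with it. The yellow lamp lies near my left-hand side, so I'll check the clearance.

```bash
python3 - <<'E'
from h import *
st=robot.state();c=robot.capture("wrist")
a=onz(c,(316,206.5),.144,st);b=onz(c,(316,63.5),.144,st);m=(a+b)/2;d=(b-a)/np.linalg.norm(b-a)
print(a,b,np.linalg.norm(b-a),m,np.degrees(np.arctan2(d[1],d[0])))
Rt=R.from_quat(st["orientation"]).as_matrix()
for L in(.042,.045):
  g=m-L*d;g[2]=.141;print(g,"tool delta",Rt.T@(g-st["eef_pos"]))
f=c["frame"].astype(int);mk=((f[:,:,2]>150)&(f[:,:,1]>120)&(f[:,:,0]<60)).astype(np.uint8);mk[320:]=0
ys,xs=np.where(mk)
for n,z in(("top of handle",.144),("foot",0.03)):
  P=np.array([onz(c,p,z,st) for p in zip(xs,ys)][::20]);Q=(P-g)@Rt
  print(n,Q[:,:2].min(0),Q[:,:2].max(0))
top=robot.capture("top");f=top["frame"];crop(top,260,190,140,100,5,"pics/t1.png")
E
```

```text
[ 0.45971265 -0.20954247  0.144     ] [ 0.59758292 -0.25986561  0.144     ] 0.14676726763478867 [ 0.52864778 -0.23470404  0.144     ] -20.052259798189663
[ 0.48919381 -0.2203032   0.141     ] tool delta [-0.0027535  -0.00264279  0.15633746]
[ 0.48637567 -0.21927457  0.141     ] tool delta [-0.00275679  0.00035721  0.15633799]
top of handle [-0.30340222  0.05800088] [0.0573037 0.1785038]
foot [-0.41576411  0.1062239 ] [0.07783502 0.27112315]
```

View pics/t1.png

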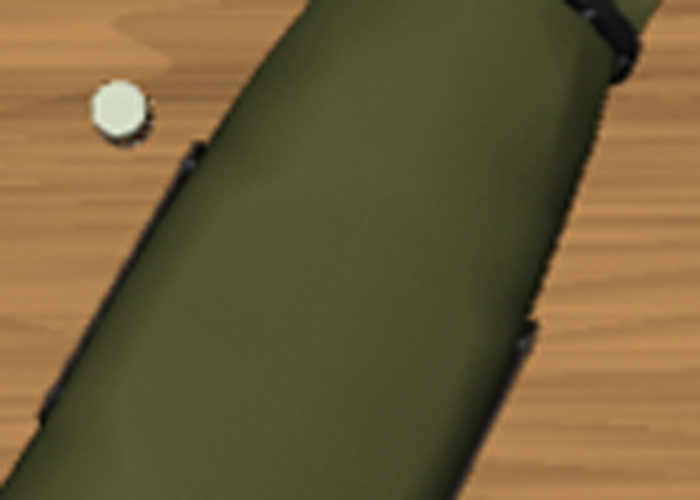

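The measured bar length is 147 mm against the stated 148, and the yellow lamp is more than 55 mm away. I'll descend and grip.

arm_command:
  series:
    - [[1, -0.0028, -0.0026, 0.036, 0, 0, 0], [1, 0, 0, 0.04, 0, 0, 0], [1, 0, 0, 0.04, 0, 0, 0], [1, 0, 0, 0.04, 0, 0, 0], [1, 0, 0, 0, 0, 0, 0]]

```text
time: 2.78
eef_pos: [0.4882, -0.2198, 0.1394]
orientation: [-0.573, 0.819, 0.002, -0.001]
ft_force: [-0.1, -0.4, 1.1]
opening: 0.999
```

arm_command:
  series:
    - [[0, 0, 0, 0, 0, 0, 0], [0, 0, 0, 0, 0, 0, 0], [0, 0, 0, 0, 0, 0, 0], [0, 0, 0, 0, 0, 0, 0], [0, 0, 0, 0, 0, 0, 0], [0, 0, 0, 0, 0, 0, 0], [0, 0, 0, 0, 0, 0, 0], [0, 0, 0, 0, 0, 0, 0]]
  grip_force: 90

```text
time: 3.78
eef_pos: [0.4897, -0.2196, 0.1414]
orientation: [-0.574, 0.819, 0.0, -0.0]
ft_force: [0.4, 1.6, -0.6]
opening: -0.001
```

```bash
python3 - <<'E'
from h import *
s=robot.state();print(s["eef_pos"],s["opening"],s["ft_force"])
c=robot.capture("wrist");cv2.imwrite("pics/w2.png",c["frame"])
E
```

```text
[ 0.48967459 -0.21962176  0.14137559] -0.0009676323590547564 [ 0.44133221  1.60742911 -0.60812907]
```

View pics/w2.png

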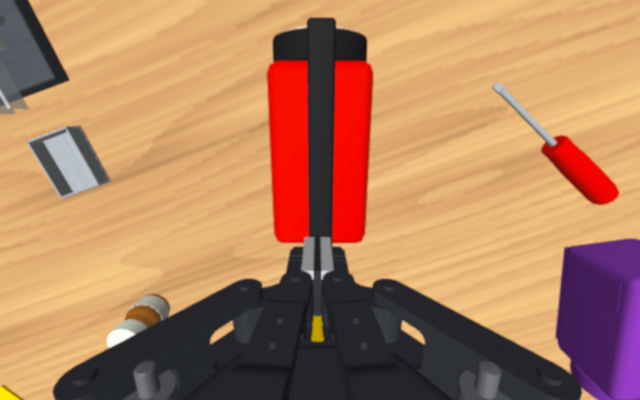

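```bash
python3 - <<'E'
from h import *
st=robot.state();c=robot.capture("wrist")
Rt=R.from_quat(st["orientation"]).as_matrix()
for z in(-.02,0,.003,.022): print("tool z",z,proj(c,st["eef_pos"]+Rt@[0,0,z],st))
m=np.array([.52865,-.2347,.144]);d=np.array([.9394,-.343,0])
for L in(-.074,-.042,0,.074):
  for z in (.144,.0):
    p=m+L*d;p[2]=z;print(L,z,proj(c,p,st))
s=robot.capture("side");crop(s,280,200,120,90,6,"pics/s2.png")
crop(c,240,180,160,120,5,"pics/w2c.png")
E
```

```text
tool z -0.02 [319.68643949 257.64835353]
tool z 0 [319.43660583 241.27859572]
tool z 0.003 [319.40389934 239.13558075]
tool z 0.022 [319.21957209 227.05797486]
-0.074 0.144 [320.53253533 291.56497104]
-0.074 0.0 [319.18796101 212.98215489]
-0.042 0.144 [320.82277419 243.55109139]
-0.042 0.0 [319.30701919 184.27638152]
0 0.144 [321.25545681 171.97290729]
0 0.0 [319.47454179 143.88549171]
0.074 0.144 [322.2056417   14.78491902]
0.074 0.0 [319.80562499  64.05898159]
```

View pics/s2.png

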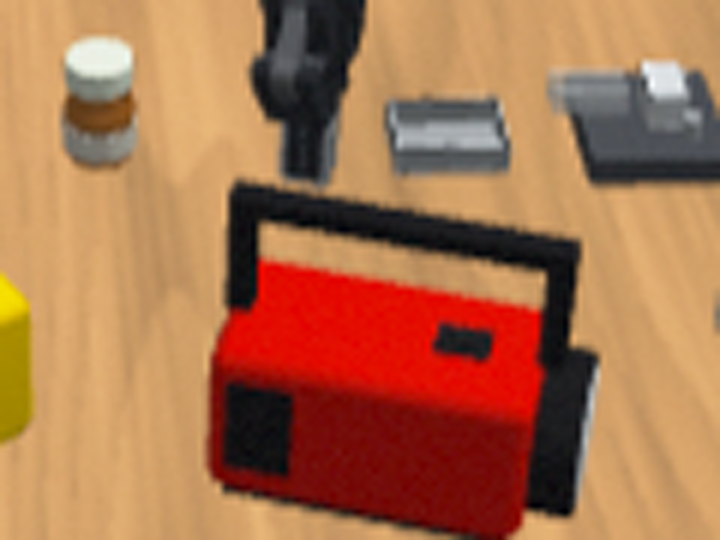

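View pics/w2c.png

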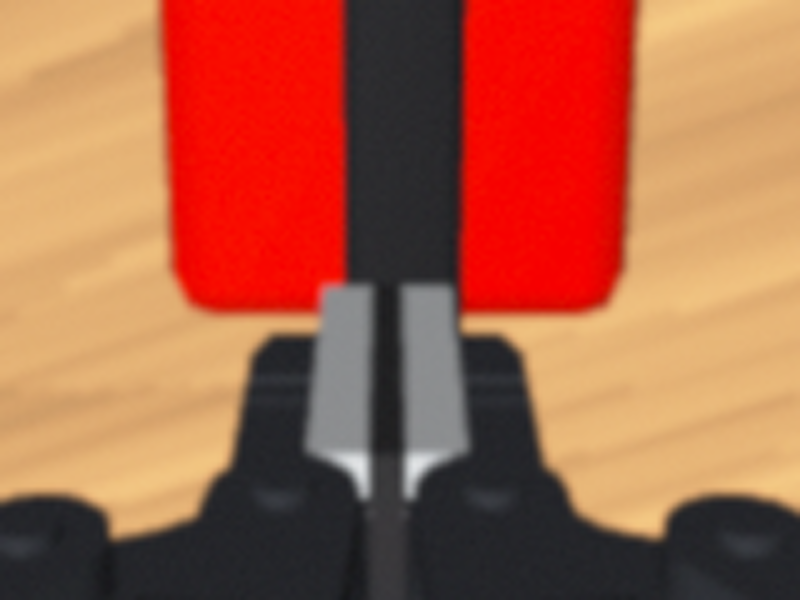

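```bash
python3 - <<'E'
from h import *
st=robot.state();c=robot.capture("side")
Rt=R.from_quat(st["orientation"]).as_matrix()
print(robot.finger_overhang, st["eef_pos"], st["joint_positions"])
for z in(-.08,-.05,-.02,0,.003,.022): print("tool z",z,(proj(c,st["eef_pos"]+Rt@[0,0,z],st)-[280,200])*6)
for L in(-.074,-.042,0,.074): print(L,(proj(c,np.array([.52865,-.2347,.138])+L*np.array([.9394,-.343,0]))-[280,200])*6)
E
```

```text
0.022 [ 0.48965842 -0.21961018  0.14136467] [-4.89858314e-01  3.45657098e-01  1.64622916e+00  3.35523488e-06
  1.14976149e+00  1.42914286e+00]
tool z -0.08 [308.28298392  40.36574332]
tool z -0.05 [305.28567385 100.97992203]
tool z -0.02 [302.37878005 159.76562535]
tool z 0 [300.48908186 197.98072518]
tool z 0.003 [300.20886741 203.64746251]
tool z 0.022 [298.45339945 239.14804334]
-0.074 [225.7965494  192.46643474]
-0.042 [299.28395291 205.37080599]
0 [397.07648115 222.54315159]
0.074 [573.18374548 253.46754693]
```

The gripper closed on nothing. In both views the fingertips sit above the bar, short of where the stated TCP-to-tip distance puts them. I'll measure the real overhang.

```bash
python3 - <<'E'
from h import *
st=robot.state();c=robot.capture("wrist");s=robot.capture("side");t=robot.capture("top")
Rt=R.from_quat(st["orientation"]).as_matrix();e=np.array(st["eef_pos"])
for y in(-.011,0,.011):
  for z in np.arange(-.03,.025,.006): print(y,round(z,3),proj(c,e+Rt@[0,y,z],st).round(1),(proj(s,e+Rt@[0,y,z])).round(1))
# triangulate tip centre front edge: wrist (317.6,237), side tip
for su in((330.3,229.5),(331.5,230),(333,230)):
  p,g=tri(ray(c,(317.6,237),st),ray(s,su)); print(p,g,"tool",Rt.T@(p-e))
crop(s,300,180,70,70,8,"pics/s3.png")
E
```

```text
-0.011 -0.03 [319.9 246.9] [334.9 224.1]
-0.011 -0.024 [319.8 241.6] [334.8 226.1]
-0.011 -0.018 [319.7 236.6] [334.7 228. ]
-0.011 -0.012 [319.6 232. ] [334.5 229.9]
-0.011 -0.006 [319.6 227.7] [334.4 231.8]
-0.011 -0.0 [319.5 223.8] [334.3 233.7]
-0.011 0.006 [319.4 220. ] [334.2 235.6]
-0.011 0.012 [319.4 216.6] [334.1 237.5]
-0.011 0.018 [319.3 213.3] [334.  239.4]
-0.011 0.024 [319.2 210.3] [333.9 241.2]
0 -0.03 [319.8 267.5] [330.6 223.4]
0 -0.024 [319.7 261.4] [330.5 225.3]
0 -0.018 [319.7 255.8] [330.4 227.3]
0 -0.012 [319.6 250.6] [330.3 229.2]
0 -0.006 [319.5 245.8] [330.2 231.1]
0 -0.0 [319.4 241.3] [330.1 233. ]
0 0.006 [319.4 237.1] [330.  234.9]
0 0.012 [319.3 233.1] [329.9 236.8]
0 0.018 [319.3 229.4] [329.8 238.6]
0 0.024 [319.2 225.9] [329.7 240.5]
0.011 -0.03 [319.8 287.2] [326.3 222.7]
0.011 -0.024 [319.7 280.5] [326.2 224.6]
0.011 -0.018 [319.6 274.3] [326.1 226.5]
0.011 -0.012 [319.5 268.5] [326.  228.5]
0.011 -0.006 [319.5 263.2] [325.9 230.4]
0.011 -0.0 [319.4 258.2] [325.8 232.3]
0.011 0.006 [319.3 253.5] [325.8 234.1]
0.011 0.012 [319.3 249.1] [325.7 236. ]
0.011 0.018 [319.2 245. ] [325.6 237.9]
0.011 0.024 [319.2 241.1] [325.5 239.7]
[ 0.49277203 -0.21910434  0.14955525] 0.006689540352672971 tool [-0.00151953 -0.0027562  -0.00819548]
[ 0.49436097 -0.21989679  0.14960086] 0.0034805335373974426 tool [-0.00131679 -0.00452017 -0.00824122]
[ 0.4966326  -0.22094363  0.15136126] 0.00033925266171636265 tool [-0.00110793 -0.00701254 -0.0100018 ]
```

View pics/s3.png

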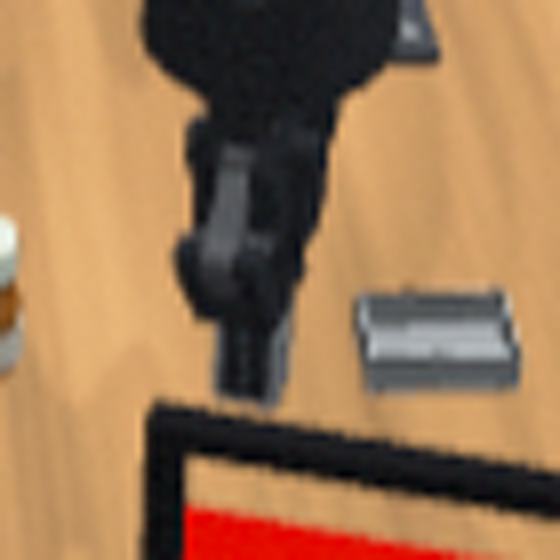

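Two views put the closed fingertips about 10–15 mm behind the reported TCP, where the spec says 22 mm ahead. So I need to go about 33 mm lower. That is safe under either reading, because the lamp's body top is at 82 mm. I'll open, go down and close again.

arm_command:
  series:
    - [[1, 0, 0, 0, 0, 0, 0], [1, 0, 0, 0, 0, 0, 0], [1, 0, 0, 0, 0, 0, 0], [1, 0, 0, 0, 0, 0, 0], [1, 0, 0, 0, 0, 0, 0], [1, 0, 0, 0, 0, 0, 0]]

```text
time: 4.88
eef_pos: [0.4897, -0.2196, 0.1414]
orientation: [-0.574, 0.819, -0.0, 0.0]
ft_force: [0.1, -1.0, 0.0]
opening: 1.002
```

arm_command:
  series:
    - [[1, 0, 0, 0.011, 0, 0, 0], [1, 0, 0, 0.011, 0, 0, 0], [1, 0, 0, 0.011, 0, 0, 0], [1, 0, 0, 0, 0, 0, 0]]

```text
time: 5.38
eef_pos: [0.4892, -0.2194, 0.1072]
orientation: [-0.574, 0.819, 0.001, -0.0]
ft_force: [0.2, -0.4, 0.4]
opening: 1.002
```

```bash
python3 - <<'E'
from h import *
s=robot.state();print(s["eef_pos"],s["opening"],s["ft_force"])
c=robot.capture("wrist");cv2.imwrite("pics/w3.png",c["frame"])
c=robot.capture("side");crop(c,290,180,100,80,6,"pics/s4.png")
E
```

```text
[ 0.48921761 -0.21937808  0.10719272] 1.0022558199037124 [ 0.20788705 -0.35823136  0.39647798]
```

View pics/w3.png

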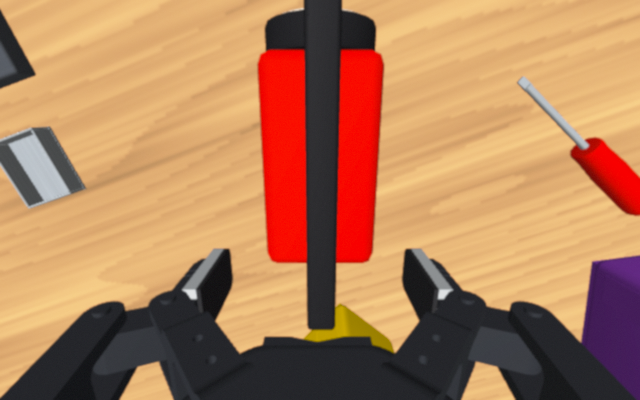

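View pics/s4.png

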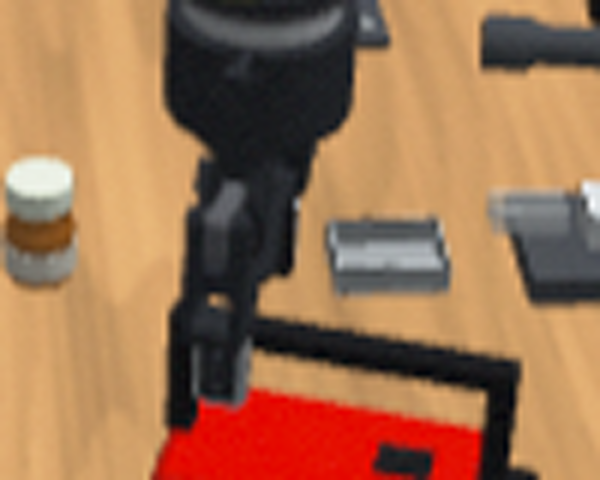

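arm_command:
  series:
    - [[0, 0, 0, 0, 0, 0, 0], [0, 0, 0, 0, 0, 0, 0], [0, 0, 0, 0, 0, 0, 0], [0, 0, 0, 0, 0, 0, 0], [0, 0, 0, 0, 0, 0, 0], [0, 0, 0, 0, 0, 0, 0], [0, 0, 0, 0, 0, 0, 0]]
  grip_force: 90

```text
time: 6.35
eef_pos: [0.4897, -0.2198, 0.1087]
orientation: [-0.574, 0.819, -0.0, -0.0]
ft_force: [-3.4, -1.3, 5.4]
opening: 0.139
```

```bash
python3 - <<'E'
from h import *
s=robot.state();print(s["eef_pos"],s["opening"],s["ft_force"])
c=robot.capture("wrist");cv2.imwrite("pics/w4.png",c["frame"])
c=robot.capture("side");crop(c,290,180,100,80,6,"pics/s5.png")
E
```

```text
[ 0.48968547 -0.21982915  0.10870804] 0.13916321778209437 [-3.35091397 -1.32674966  5.37388001]
```

View pics/w4.png

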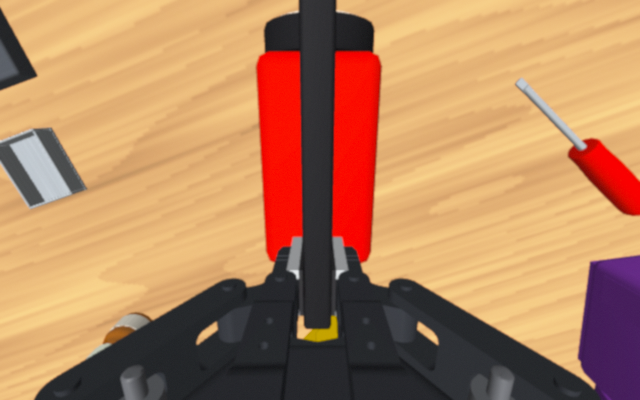

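View pics/s5.png

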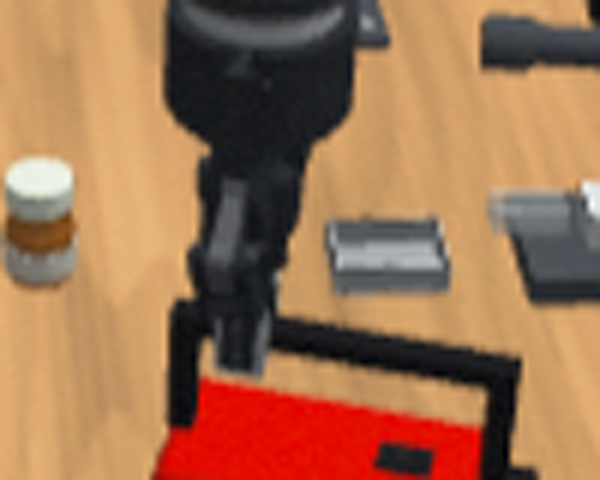

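The grip is on the bar: opening 0.139, and the wrist view shows the bar between the pads at (317,260). I'll lift it and turn the bar square to the peg.

arm_command:
  series:
    - [[0, 0, 0, -0.01, 0, 0, 0], [0, 0, 0, -0.02, 0, 0, 0], [0, 0, 0, -0.03, 0, 0, 0], [0, 0, 0, -0.03, 0, 0, 0], [0, 0, 0, -0.03, 0, 0, 0], [0, 0, 0, 0, 0, 0, -0.117], [0, 0, 0, 0, 0, 0, -0.117], [0, 0, 0, 0, 0, 0, -0.116], [0, 0, 0, 0, 0, 0, 0], [0, 0, 0, 0, 0, 0, 0]]

```text
time: 7.7
eef_pos: [0.4896, -0.2195, 0.2283]
orientation: [-0.707, 0.707, 0.0, -0.0]
ft_force: [-0.1, 0.2, -4.2]
opening: 0.14
```

```bash
python3 - <<'E'
from h import *
s=robot.state();print(s["eef_pos"],s["opening"],s["ft_force"],s["ft_torque"],R.from_quat(s["orientation"]).as_matrix()[:,0])
c=robot.capture("wrist");cv2.imwrite("pics/w5.png",c["frame"])
c=robot.capture("side");crop(c,270,130,160,120,5,"pics/s6.png")
E
```

```text
[ 0.48959922 -0.21949924  0.22833093] 0.13965620712507118 [-0.08239163  0.18728058 -4.22097715] [0.00454094 0.1405881  0.02327094] [-7.01391048e-04 -9.99999724e-01 -2.43297095e-04]
```

View pics/w5.png

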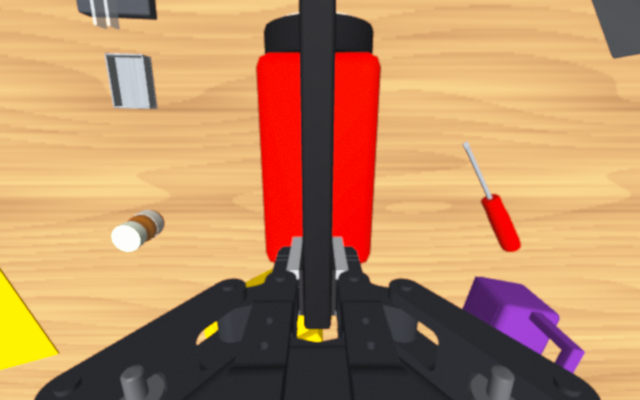

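View pics/s6.png

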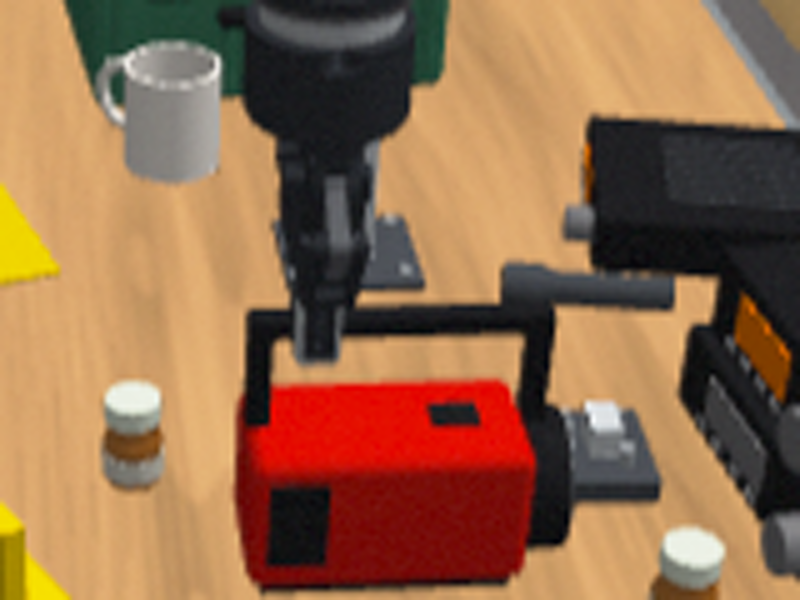

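The lamp hangs level and weighs 4.2 N. I'll carry it to just in front of the peg tip.

arm_command:
  series:
    - [[0, -0.02, -0.005, 0, 0, 0, 0], [0, -0.035, -0.01, 0, 0, 0, 0], [0, -0.04, -0.01, 0, 0, 0, 0], [0, -0.04, -0.01, 0, 0, 0, 0], [0, -0.04, -0.01, 0, 0, 0, 0], [0, -0.04, -0.01, 0, 0, 0, 0], [0, -0.035, 0, 0, 0, 0, 0], [0, -0.02, 0, 0, 0, 0, 0], [0, 0, 0, 0, 0, 0, 0], [0, 0, 0, 0, 0, 0, 0]]

```text
time: 9.05
eef_pos: [0.5442, 0.0497, 0.2284]
orientation: [0.707, -0.707, 0.0, 0.0]
ft_force: [0.5, -0.4, -4.2]
opening: 0.14
```

```bash
python3 - <<'E'
from h import *
s=robot.state();print(s["eef_pos"],s["opening"],s["ft_force"],s["ft_torque"])
c=robot.capture("wrist");cv2.imwrite("pics/w6.png",c["frame"])
e=np.array(s["eef_pos"]);Rt=R.from_quat(s["orientation"]).as_matrix()
print("near end tool",Rt.T@(onz(c,(317,328),e[2]+.035,s)-e))
c=robot.capture("side");crop(c,260,80,160,120,5,"pics/s7.png")
c=robot.capture("top");crop(c,160,90,160,120,5,"pics/t7.png")
E
```

```text
[0.5442016  0.04974193 0.22838835] 0.13975462249097576 [ 0.50009808 -0.39219201 -4.21428068] [-0.02433915  0.16056712  0.03411341]
near end tool [-0.00136959  0.03065448 -0.03499885]
```

View pics/w6.png

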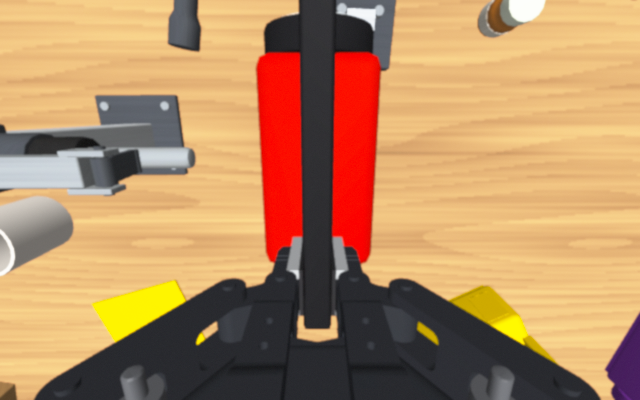

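View pics/s7.png

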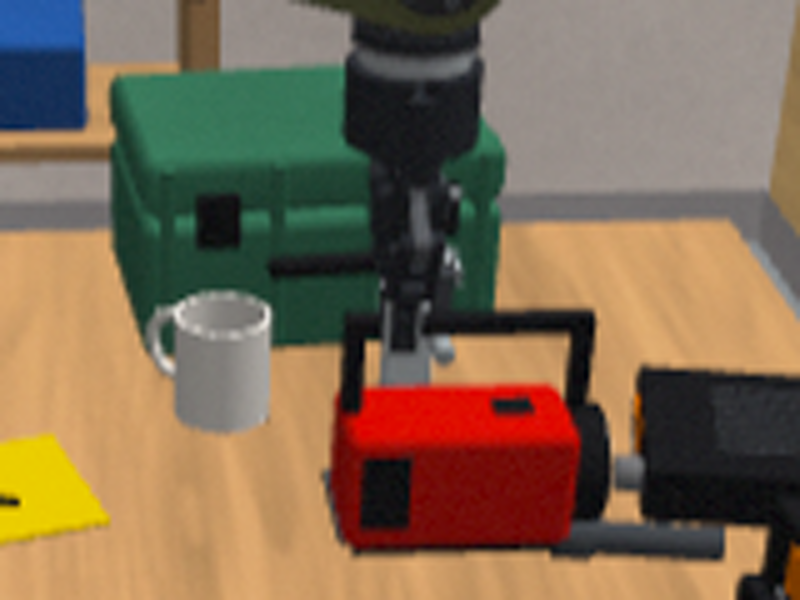

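View pics/t7.png

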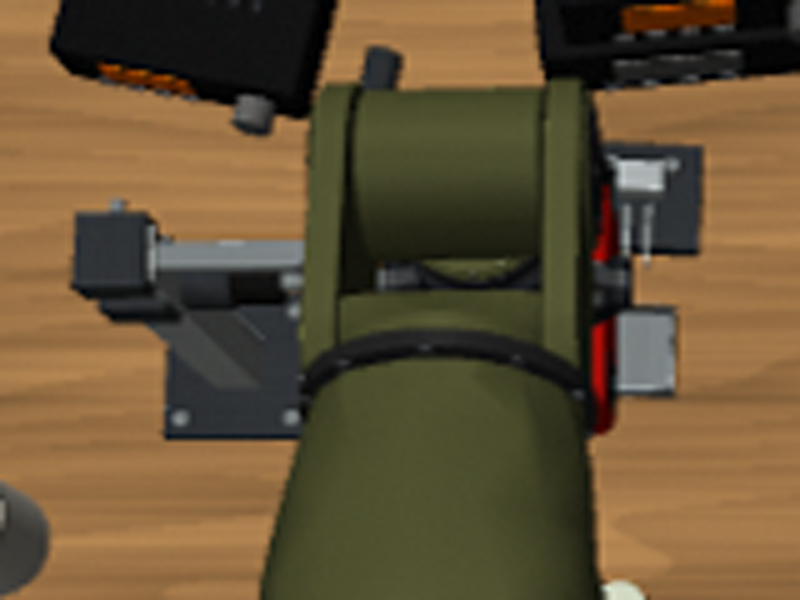

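The wrist view shows the peg tip at (192,158) and the flap hinge around (95,170). I'll fix the tip from it.

```bash
python3 - <<'E'
from h import *
s=robot.state();c=robot.capture("wrist");t=robot.capture("top");sd=robot.capture("side")
crop(c,0,90,210,110,3.8,"pics/w6c.png")
P=lambda x,y,ox,oy,k:((x+.5)/k-.5+ox,(y+.5)/k-.5+oy)
for z in(.194,.199,.204): print(onz(c,(191,158),z,s))
print(tri(ray(c,(191,158),s),ray(t,P(455,307,165,95,6))))
print(tri(ray(c,(191,158),s),ray(sd,P(292,303,300,100,6))))
E
```

```text
[0.58839039 0.13394207 0.194     ]
[0.58914545 0.13176189 0.199     ]
[0.58990052 0.12958172 0.204     ]
(array([0.58835853, 0.12924578, 0.19970932]), np.float64(0.004518938881292792))
(array([0.58890479, 0.13270048, 0.19674371]), np.float64(0.00021032142642297565))
```

View pics/w6c.png

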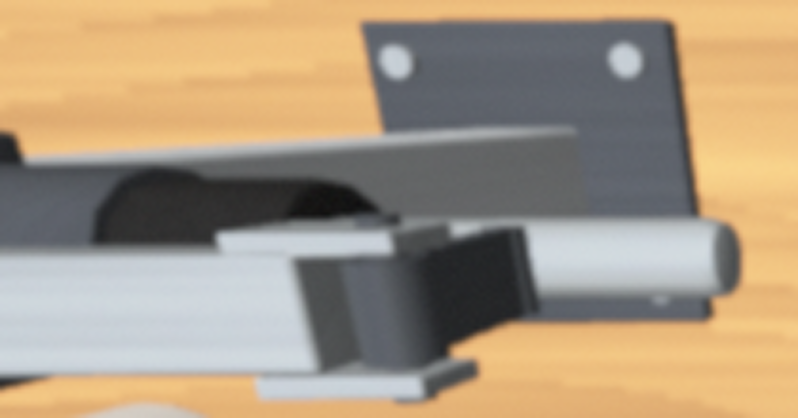

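arm_command:
  series:
    - [[0, 0, 0, 0.018, 0, 0, 0], [0, 0, 0, 0.0175, 0, 0, 0], [0, -0.02, 0, 0, 0, 0, 0], [0, -0.02, 0, 0, 0, 0, 0], [0, -0.02, 0, 0, 0, 0, 0], [0, -0.015, 0, 0, 0, 0, 0], [0, -0.01, 0, 0, 0, 0, 0], [0, -0.009, 0, 0, 0, 0, 0], [0, 0, 0, 0, 0, 0, 0], [0, 0, 0, 0, 0, 0, 0]]

```text
time: 10.6
eef_pos: [0.5441, 0.1441, 0.1929]
orientation: [0.708, -0.707, 0.0, 0.0]
ft_force: [0.4, 0.4, -4.5]
opening: 0.142
```

```bash
python3 - <<'E'
from h import *
s=robot.state();print(s["eef_pos"],s["opening"],s["ft_force"],s["ft_torque"])
c=robot.capture("wrist");cv2.imwrite("pics/w8.png",c["frame"])
c=robot.capture("side");crop(c,290,80,130,100,6,"pics/s8.png")
E
```

```text
[0.5440706  0.14414754 0.19290309] 0.1417425510500474 [ 0.35244508  0.44443209 -4.53713897] [-0.00535737  0.10728756  0.03509243]
```

View pics/w8.png

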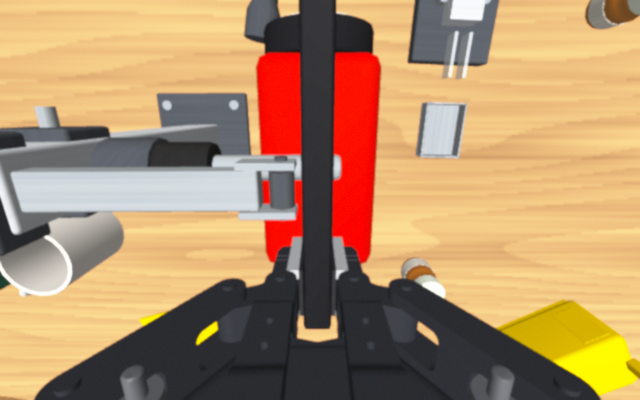

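View pics/s8.png

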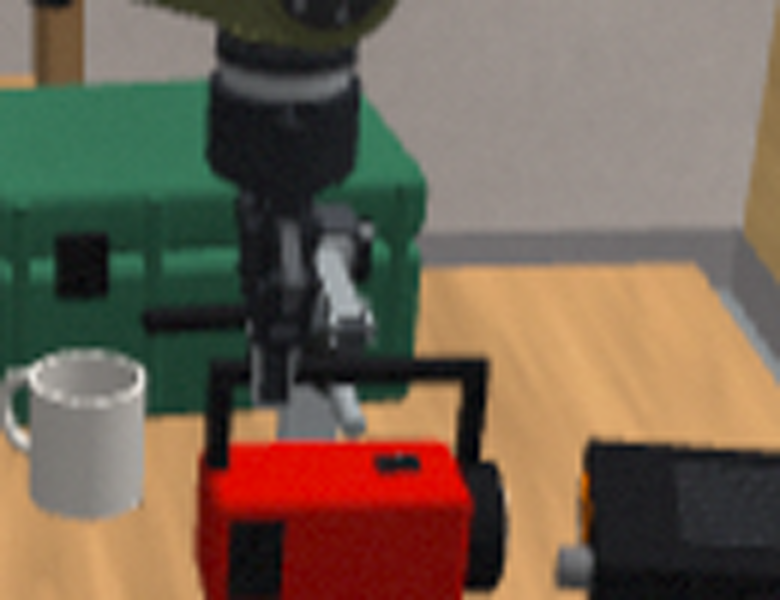

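The bar is over the peg, with the tip showing beyond it at (340,167). I'll lower it slowly onto the peg.

arm_command:
  series:
    - [[0, 0, 0, 0.002, 0, 0, 0], [0, 0, 0, 0.002, 0, 0, 0], [0, 0, 0, 0.001, 0, 0, 0], [0, 0, 0, 0.001, 0, 0, 0], [0, 0, 0, 0, 0, 0, 0]]

```text
time: 11.32
eef_pos: [0.544, 0.1445, 0.1868]
orientation: [0.708, -0.706, -0.0, 0.0]
ft_force: [-0.5, 0.3, -3.5]
opening: 0.142
```

arm_command:
  series:
    - [[0, 0, 0, 0.001, 0, 0, 0], [0, 0, 0, 0.0005, 0, 0, 0], [0, 0, 0, 0, 0, 0, 0]]

```text
time: 11.7
eef_pos: [0.544, 0.1445, 0.1853]
orientation: [0.708, -0.706, -0.0, 0.0]
ft_force: [-0.0, 0.1, -3.9]
opening: 0.143
```

arm_command:
  series:
    - [[0, 0, 0, 0.001, 0, 0, 0], [0, 0, 0, 0, 0, 0, 0]]

```text
time: 11.95
eef_pos: [0.544, 0.1445, 0.1843]
orientation: [0.708, -0.706, -0.0, 0.0]
ft_force: [-0.5, -0.0, -4.6]
opening: 0.141
```

arm_command:
  series:
    - [[0, 0, 0, 0.001, 0, 0, 0], [0, 0, 0, 0, 0, 0, 0]]

```text
time: 12.2
eef_pos: [0.544, 0.1445, 0.1833]
orientation: [0.708, -0.706, -0.0, 0.0]
ft_force: [0.5, 0.3, -4.8]
opening: 0.145
```

arm_command:
  series:
    - [[0, 0, 0, 0.001, 0, 0, 0], [0, 0, 0, 0, 0, 0, 0]]

```text
time: 12.45
eef_pos: [0.544, 0.1445, 0.1823]
orientation: [0.708, -0.706, -0.0, 0.0]
ft_force: [-0.6, 0.5, -3.8]
opening: 0.142
```

arm_command:
  series:
    - [[0, 0, 0, 0.001, 0, 0, 0], [0, 0, 0, 0, 0, 0, 0]]

```text
time: 12.7
eef_pos: [0.544, 0.1445, 0.1813]
orientation: [0.708, -0.706, -0.0, 0.0]
ft_force: [0.1, -0.2, -5.4]
opening: 0.137
```

arm_command:
  series:
    - [[0, 0, 0, 0.001, 0, 0, 0], [0, 0, 0, 0, 0, 0, 0]]

```text
time: 12.95
eef_pos: [0.544, 0.1445, 0.1803]
orientation: [0.708, -0.706, -0.0, 0.0]
ft_force: [-0.2, -0.0, -4.0]
opening: 0.143
```

arm_command:
  series:
    - [[0, 0, 0, 0.001, 0, 0, 0], [0, 0, 0, 0, 0, 0, 0]]

```text
time: 13.2
eef_pos: [0.544, 0.1445, 0.1793]
orientation: [0.708, -0.706, -0.0, 0.0]
ft_force: [-0.5, 0.2, -5.0]
opening: 0.143
```

arm_command:
  series:
    - [[0, 0, 0, 0.001, 0, 0, 0], [0, 0, 0, 0, 0, 0, 0]]

```text
time: 13.45
eef_pos: [0.544, 0.1445, 0.1783]
orientation: [0.708, -0.706, -0.0, 0.0]
ft_force: [-0.1, -0.0, -4.9]
opening: 0.143
```

arm_command:
  series:
    - [[0, 0, 0, 0.001, 0, 0, 0], [0, 0, 0, 0, 0, 0, 0]]

```text
time: 13.7
eef_pos: [0.5441, 0.1445, 0.1776]
orientation: [0.708, -0.706, 0.0, -0.0]
ft_force: [-1.0, -0.1, -0.7]
opening: 0.141
```

```bash
python3 - <<'E'
from h import *
s=robot.state();print(s["eef_pos"],s["ft_force"],s["ft_torque"])
c=robot.capture("side");crop(c,310,110,80,60,9,"pics/s9.png")
E
```

```text
[0.54406818 0.14448111 0.17763366] [-1.00829688 -0.07886474 -0.73895333] [-0.04412482  0.25515073  0.01355918]
```

View pics/s9.png

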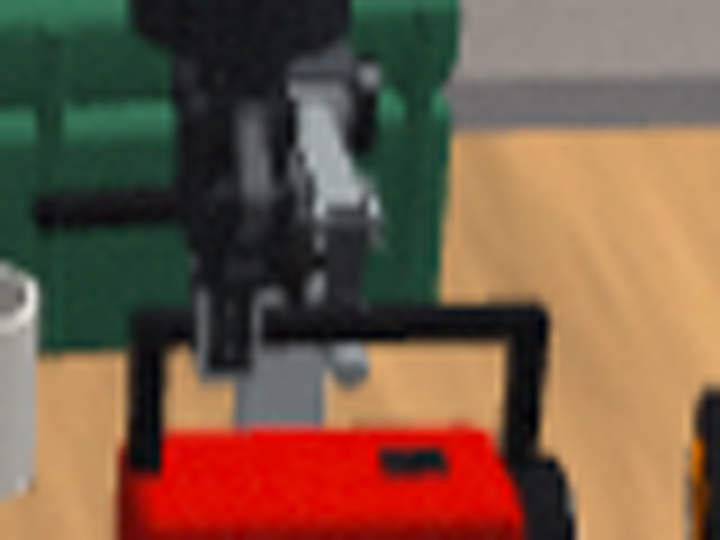

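Contact felt at TCP z ≈ 0.1777, with about 3.5 N on the peg. I'll ease it slightly and slide inwards.

arm_command:
  series:
    - [[0, 0, 0, -0.0003, 0, 0, 0], [0, -0.002, 0, 0, 0, 0, 0], [0, -0.002, 0, 0, 0, 0, 0], [0, -0.002, 0, 0, 0, 0, 0], [0, -0.002, 0, 0, 0, 0, 0], [0, -0.002, 0, 0, 0, 0, 0]]

```text
time: 14.5
eef_pos: [0.544, 0.1546, 0.1777]
orientation: [0.708, -0.706, 0.0, 0.0]
ft_force: [-0.0, -1.5, -2.9]
opening: 0.136
```

arm_command:
  series:
    - [[0, -0.002, 0, 0, 0, 0, 0], [0, -0.002, 0, 0, 0, 0, 0], [0, -0.002, 0, 0, 0, 0, 0], [0, -0.002, 0, 0, 0, 0, 0], [0, -0.002, 0, 0, 0, 0, 0]]

```text
time: 15.12
eef_pos: [0.544, 0.1646, 0.1777]
orientation: [0.708, -0.706, -0.0, 0.0]
ft_force: [-0.5, -1.1, -2.3]
opening: 0.146
```

```bash
python3 - <<'E'
from h import *
s=robot.state();print(s["eef_pos"],s["ft_force"],s["ft_torque"])
c=robot.capture("wrist");crop(c,200,110,160,110,5,"pics/w10.png")
c=robot.capture("side");crop(c,310,100,80,60,9,"pics/s10.png")
E
```

```text
[0.54396558 0.16463241 0.17768931] [-0.53525174 -1.08220539 -2.27838004] [-0.21496872  0.07095645 -0.0662654 ]
```

View pics/w10.png

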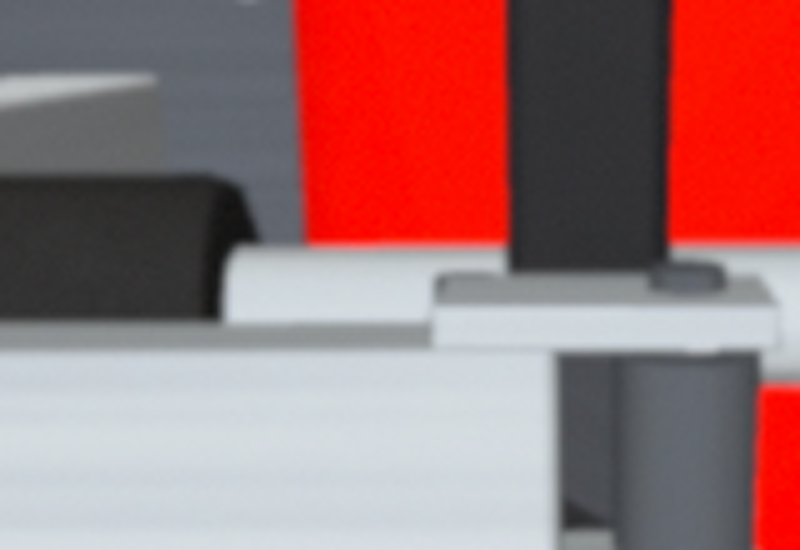

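View pics/s10.png

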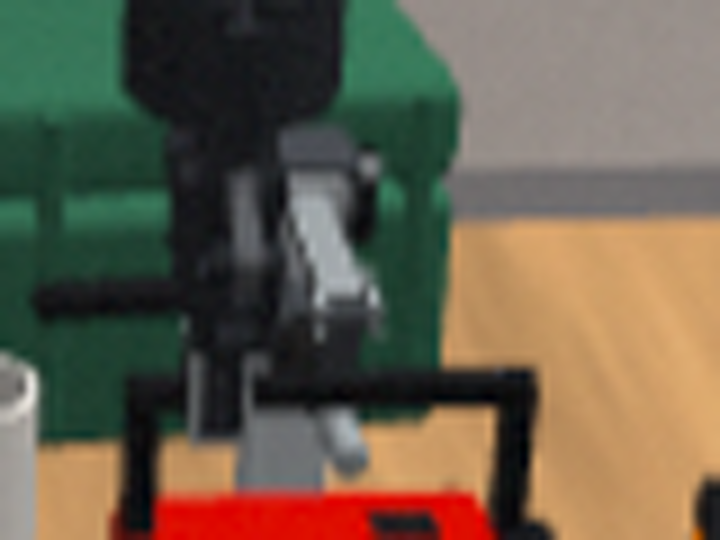

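The bar slides on the peg and passes the hinge, with friction around 1 N. The buffer is ahead at crop x≈240. I'll continue inwards.

arm_command:
  series:
    - [[0, -0.002, 0, 0, 0, 0, 0], [0, -0.002, 0, 0, 0, 0, 0], [0, -0.002, 0, 0, 0, 0, 0], [0, -0.002, 0, 0, 0, 0, 0], [0, -0.002, 0, 0, 0, 0, 0]]

```text
time: 15.85
eef_pos: [0.544, 0.1746, 0.1777]
orientation: [0.708, -0.706, -0.0, -0.0]
ft_force: [-1.0, -2.2, -2.1]
opening: 0.141
```

arm_command:
  series:
    - [[0, -0.0015, 0, 0, 0, 0, 0], [0, -0.0015, 0, 0, 0, 0, 0], [0, -0.0015, 0, 0, 0, 0, 0]]

```text
time: 16.23
eef_pos: [0.544, 0.179, 0.1777]
orientation: [0.708, -0.706, 0.0, 0.0]
ft_force: [0.7, -2.2, -2.1]
opening: 0.139
```

arm_command:
  series:
    - [[0, -0.001, 0, 0, 0, 0, 0], [0, -0.001, 0, 0, 0, 0, 0], [0, 0, 0, 0, 0, 0, 0]]

```text
time: 16.6
eef_pos: [0.5439, 0.1811, 0.1777]
orientation: [0.708, -0.706, -0.0, -0.0]
ft_force: [-0.3, -0.6, -1.3]
opening: 0.138
```

arm_command:
  series:
    - [[0, -0.001, 0, 0, 0, 0, 0], [0, -0.001, 0, 0, 0, 0, 0], [0, 0, 0, 0, 0, 0, 0]]

```text
time: 16.98
eef_pos: [0.5439, 0.1831, 0.1777]
orientation: [0.708, -0.706, -0.0, -0.0]
ft_force: [0.8, -1.2, -2.8]
opening: 0.14
```

```bash
python3 - <<'E'
from h import *
s=robot.state();print(s["eef_pos"],s["ft_force"],s["ft_torque"])
c=robot.capture("wrist");crop(c,200,110,160,110,5,"pics/w11.png")
E
```

```text
[0.54394103 0.18307022 0.17767663] [ 0.75095555 -1.21198912 -2.84187092] [-0.07915731  0.04413964 -0.1032065 ]
```

View pics/w11.png

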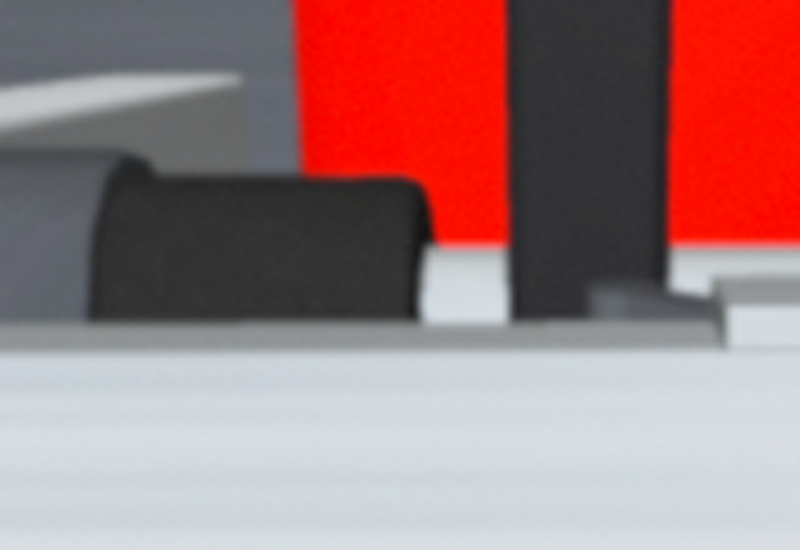

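The raised flap is now visible over the bar, at crop (650,295). About 7 mm remain to the buffer.

arm_command:
  series:
    - [[0, -0.001, 0, 0, 0, 0, 0], [0, -0.001, 0, 0, 0, 0, 0], [0, -0.001, 0, 0, 0, 0, 0], [0, 0, 0, 0, 0, 0, 0]]

```text
time: 17.52
eef_pos: [0.5439, 0.1861, 0.1777]
orientation: [0.708, -0.706, -0.0, -0.0]
ft_force: [0.9, -0.4, -2.0]
opening: 0.141
```

arm_command:
  series:
    - [[0, -0.001, 0, 0, 0, 0, 0], [0, -0.001, 0, 0, 0, 0, 0], [0, 0, 0, 0, 0, 0, 0]]

```text
time: 17.9
eef_pos: [0.5439, 0.1881, 0.1777]
orientation: [0.708, -0.706, -0.0, -0.0]
ft_force: [-0.0, -0.0, -2.5]
opening: 0.142
```

arm_command:
  series:
    - [[0, -0.001, 0, 0, 0, 0, 0], [0, 0, 0, 0, 0, 0, 0]]

```text
time: 18.15
eef_pos: [0.5439, 0.1891, 0.1777]
orientation: [0.708, -0.706, -0.0, -0.0]
ft_force: [0.3, -0.6, -1.7]
opening: 0.14
```

arm_command:
  series:
    - [[0, -0.001, 0, 0, 0, 0, 0], [0, 0, 0, 0, 0, 0, 0]]

```text
time: 18.4
eef_pos: [0.5439, 0.1901, 0.1777]
orientation: [0.708, -0.706, -0.0, -0.0]
ft_force: [0.7, -0.5, -2.2]
opening: 0.142
```

```bash
python3 - <<'E'
from h import *
s=robot.state();print(s["eef_pos"],s["ft_force"],s["ft_torque"])
c=robot.capture("wrist");crop(c,200,110,160,110,5,"pics/w12.png")
E
```

```text
[0.54394233 0.19007198 0.17767232] [ 0.69052576 -0.49425708 -2.17201302] [-0.05875829  0.05385127 -0.07896139]
```

View pics/w12.png

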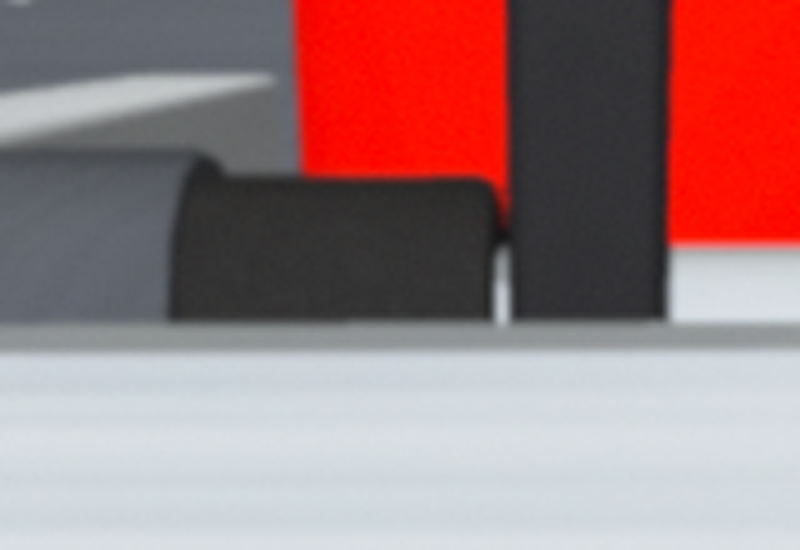

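About 1.5 mm of gap is left, between crop x=492 and 512. I'll feel for the buffer.

arm_command:
  series:
    - [[0, -0.001, 0, 0, 0, 0, 0], [0, -0.001, 0, 0, 0, 0, 0], [0, 0, 0, 0, 0, 0, 0]]

```text
time: 18.82
eef_pos: [0.5439, 0.192, 0.1777]
orientation: [0.708, -0.706, 0.0, 0.0]
ft_force: [0.4, -1.2, -2.2]
opening: 0.143
```

arm_command:
  series:
    - [[0, -0.001, 0, 0, 0, 0, 0], [0, 0, 0, 0, 0, 0, 0]]

```text
time: 19.08
eef_pos: [0.5439, 0.1928, 0.1777]
orientation: [0.708, -0.707, 0.0, 0.0]
ft_force: [-0.3, -4.1, -1.5]
opening: 0.142
```

arm_command:
  series:
    - [[0, -0.0007, 0, 0, 0, 0, 0], [0, 0, 0, 0, 0, 0, 0]]

```text
time: 19.32
eef_pos: [0.5439, 0.1935, 0.1777]
orientation: [0.708, -0.707, 0.0, 0.0]
ft_force: [-1.3, -4.9, -2.0]
opening: 0.143
```

Pressed home: −4.9 N, with first contact at about y=0.192. Now I'll check that the flap has fallen.

```bash
python3 - <<'E'
from h import *
s=robot.state();print(s["eef_pos"],s["ft_force"])
c=robot.capture("wrist");crop(c,200,110,160,110,5,"pics/w13.png")
c=robot.capture("side");crop(c,315,100,60,60,10,"pics/s13.png")
E
```

```text
[0.54391195 0.19346673 0.17765664] [-1.29848061 -4.93027534 -1.96517106]
```

View pics/w13.png

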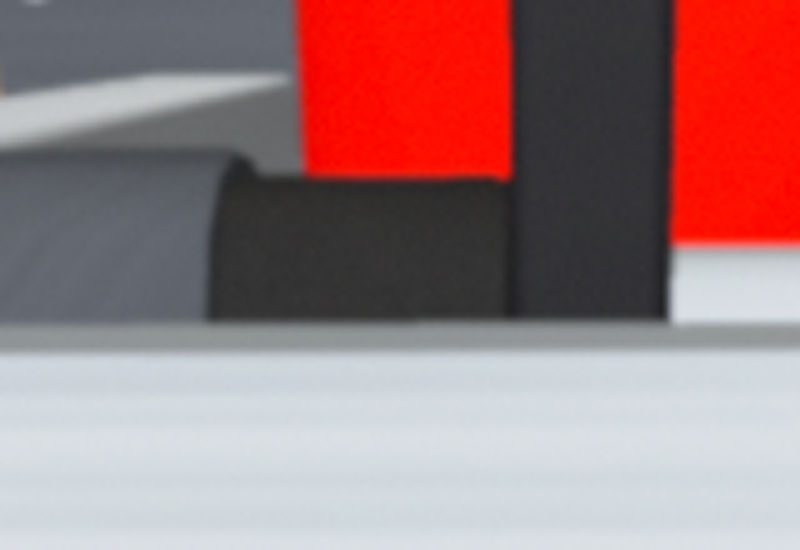

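View pics/s13.png

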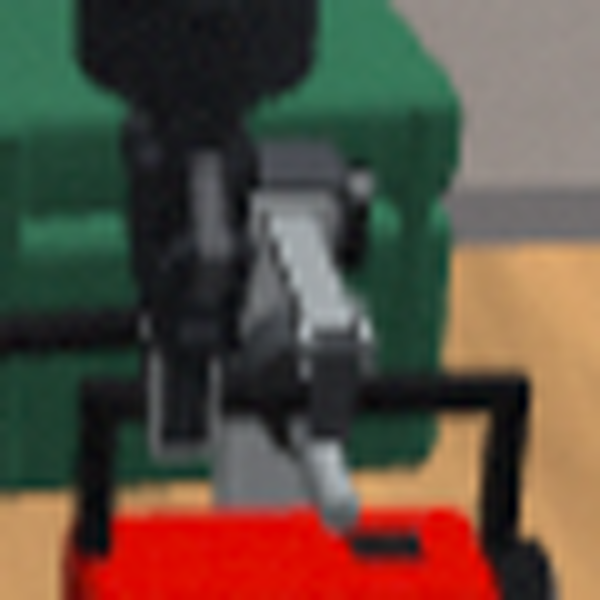

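The side view shows the flap hanging shut in front of the bar, at crop (335,395). Tug out now, slowly at the end.

arm_command:
  series:
    - [[0, 0.002, 0, 0, 0, 0, 0], [0, 0.002, 0, 0, 0, 0, 0], [0, 0.002, 0, 0, 0, 0, 0], [0, 0.002, 0, 0, 0, 0, 0], [0, 0.002, 0, 0, 0, 0, 0], [0, 0.002, 0, 0, 0, 0, 0], [0, 0.001, 0, 0, 0, 0, 0], [0, 0, 0, 0, 0, 0, 0]]

```text
time: 20.42
eef_pos: [0.5439, 0.1805, 0.1777]
orientation: [0.708, -0.707, 0.0, 0.0]
ft_force: [-0.2, -0.0, -1.3]
opening: 0.141
```

arm_command:
  series:
    - [[0, 0.001, 0, 0, 0, 0, 0], [0, 0.001, 0, 0, 0, 0, 0], [0, 0, 0, 0, 0, 0, 0]]

```text
time: 20.8
eef_pos: [0.544, 0.1786, 0.1777]
orientation: [0.708, -0.706, 0.0, 0.0]
ft_force: [-0.4, 0.6, -1.8]
opening: 0.142
```

arm_command:
  series:
    - [[0, 0.001, 0, 0, 0, 0, 0], [0, 0.001, 0, 0, 0, 0, 0], [0, 0, 0, 0, 0, 0, 0]]

```text
time: 21.18
eef_pos: [0.544, 0.1766, 0.1777]
orientation: [0.708, -0.707, 0.0, 0.0]
ft_force: [0.3, -1.0, -3.0]
opening: 0.145
```

arm_command:
  series:
    - [[0, 0.001, 0, 0, 0, 0, 0], [0, 0, 0, 0, 0, 0, 0]]

```text
time: 21.42
eef_pos: [0.544, 0.1756, 0.1777]
orientation: [0.708, -0.706, 0.0, 0.0]
ft_force: [-1.2, 0.7, -2.8]
opening: 0.141
```

arm_command:
  series:
    - [[0, 0.0007, 0, 0, 0, 0, 0], [0, 0, 0, 0, 0, 0, 0]]

```text
time: 21.68
eef_pos: [0.544, 0.1749, 0.1777]
orientation: [0.708, -0.706, -0.0, 0.0]
ft_force: [0.3, 0.7, -3.0]
opening: 0.138
```

arm_command:
  series:
    - [[0, 0.0007, 0, 0, 0, 0, 0], [0, 0, 0, 0, 0, 0, 0]]

```text
time: 21.92
eef_pos: [0.544, 0.1742, 0.1777]
orientation: [0.708, -0.706, 0.0, 0.0]
ft_force: [-0.5, 2.0, -2.3]
opening: 0.143
```

arm_command:
  series:
    - [[0, 0.0007, 0, 0, 0, 0, 0], [0, 0, 0, 0, 0, 0, 0]]

```text
time: 22.18
eef_pos: [0.544, 0.1735, 0.1777]
orientation: [0.708, -0.706, 0.0, 0.0]
ft_force: [0.4, 1.0, -2.5]
opening: 0.141
```

arm_command:
  series:
    - [[0, 0.0007, 0, 0, 0, 0, 0], [0, 0, 0, 0, 0, 0, 0]]

```text
time: 22.42
eef_pos: [0.544, 0.1728, 0.1777]
orientation: [0.708, -0.706, 0.0, 0.0]
ft_force: [-1.0, 1.4, -2.2]
opening: 0.138
```

arm_command:
  series:
    - [[0, 0.0007, 0, 0, 0, 0, 0], [0, 0, 0, 0, 0, 0, 0]]

```text
time: 22.68
eef_pos: [0.544, 0.1721, 0.1777]
orientation: [0.708, -0.706, 0.0, 0.0]
ft_force: [0.1, 0.9, -2.3]
opening: 0.142
```

arm_command:
  series:
    - [[0, 0.0006, 0, 0, 0, 0, 0], [0, 0, 0, 0, 0, 0, 0]]

```text
time: 22.92
eef_pos: [0.544, 0.1716, 0.1777]
orientation: [0.708, -0.706, -0.0, -0.0]
ft_force: [-0.2, 0.9, -1.8]
opening: 0.141
```

arm_command:
  series:
    - [[0, 0.0006, 0, 0, 0, 0, 0], [0, 0, 0, 0, 0, 0, 0]]

```text
time: 23.18
eef_pos: [0.544, 0.1712, 0.1777]
orientation: [0.708, -0.706, -0.0, -0.0]
ft_force: [0.0, 4.8, -1.6]
opening: 0.136
```

The flap holds at +4.8 N, after about 20 mm of travel. I'll keep it a moment longer and look.

arm_command:
  series:
    - [[0, 0, 0, 0, 0, 0, 0], [0, 0, 0, 0, 0, 0, 0], [0, 0, 0, 0, 0, 0, 0]]

```text
time: 23.55
eef_pos: [0.5439, 0.1712, 0.1777]
orientation: [0.708, -0.706, -0.0, -0.0]
ft_force: [0.7, 5.1, -2.7]
opening: 0.141
```

```bash
python3 - <<'E'
from h import *
s=robot.state();print(s["eef_pos"],s["ft_force"])
c=robot.capture("wrist");crop(c,200,110,160,110,5,"pics/w14.png")
c=robot.capture("side");crop(c,315,100,60,60,10,"pics/s14.png")
E
```

```text
[0.54394398 0.17123918 0.17768149] [ 0.74456298  5.07455228 -2.69711096]
```

View pics/w14.png

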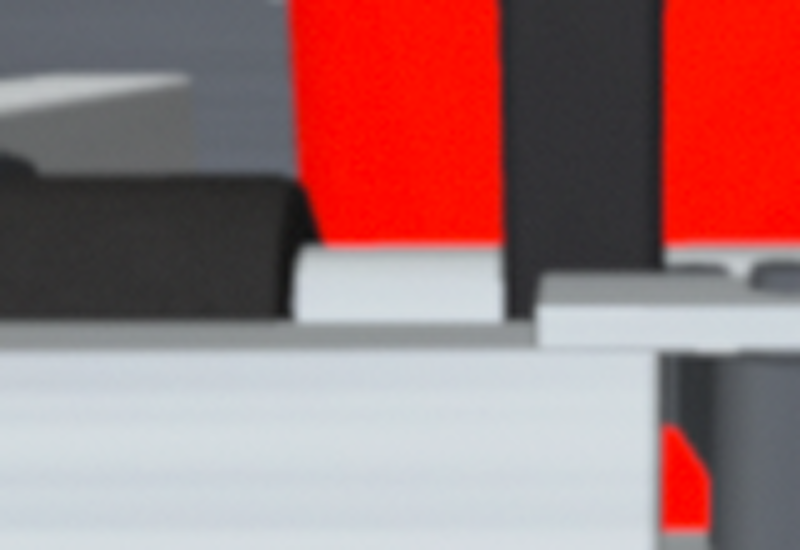

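View pics/s14.png

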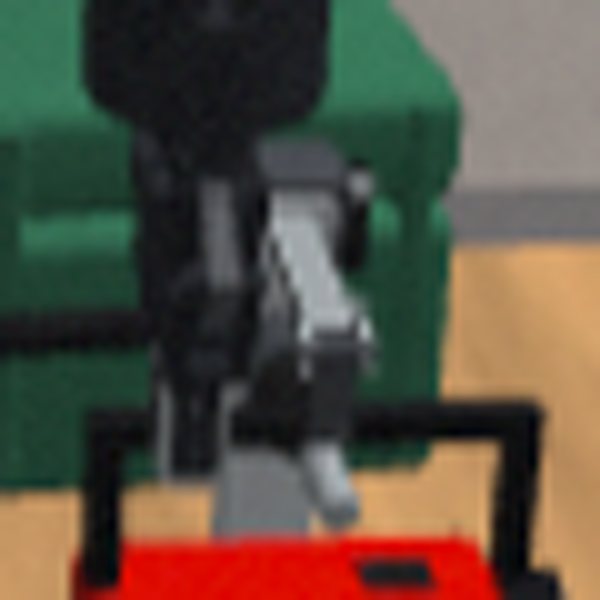

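The flap has been held at about 5 N for over half a second. Next I'll move 5 mm inwards, put the weight on the peg, then release gently.

arm_command:
  series:
    - [[0, -0.001, 0, 0, 0, 0, 0], [0, -0.0015, 0, 0, 0, 0, 0], [0, -0.0015, 0, 0, 0, 0, 0], [0, -0.001, 0, 0, 0, 0, 0], [0, 0, 0, 0.0002, 0, 0, 0], [0, 0, 0, 0, 0, 0, 0], [0, 0, 0, 0, 0, 0, 0]]

```text
time: 24.52
eef_pos: [0.544, 0.176, 0.1775]
orientation: [0.708, -0.706, 0.0, -0.0]
ft_force: [-1.0, -0.0, -0.4]
opening: 0.145
```

```bash
python3 - <<'E'
from h import *
s=robot.state();print(s["eef_pos"],s["ft_force"],s["ft_torque"])
E
```

```text
[0.54399187 0.17600438 0.1775459 ] [-0.952581   -0.03317902 -0.37678331] [-0.12588085  0.05355826 -0.00276738]
```

Nearly the full weight is on the peg, at −0.4 N on the wrist. Now I'll release with the grip force low.

arm_command:
  series:
    - [[0, 0, 0, 0, 0, 0, 0], [0, 0, 0, 0, 0, 0, 0]]
  grip_force: 20

```text
time: 24.78
eef_pos: [0.544, 0.176, 0.1775]
orientation: [0.708, -0.706, 0.0, -0.0]
ft_force: [0.1, 0.2, -1.2]
opening: 0.141
```

arm_command:
  series:
    - [[0.17, 0, 0, 0, 0, 0, 0], [0.2, 0, 0, 0, 0, 0, 0], [0.25, 0, 0, 0, 0, 0, 0], [0.35, 0, 0, 0, 0, 0, 0], [0.5, 0, 0, 0, 0, 0, 0], [0.5, 0, 0, 0, 0, 0, 0], [0.5, 0, 0, 0, 0, 0, 0], [0.5, 0, 0, 0, 0, 0, 0]]

```text
time: 25.78
eef_pos: [0.544, 0.176, 0.1775]
orientation: [0.708, -0.706, -0.0, 0.0]
ft_force: [-0.1, 0.4, -0.6]
opening: 0.5
```

```bash
python3 - <<'E'
from h import *
s=robot.state();print(s["eef_pos"],s["ft_force"],s["opening"])
c=robot.capture("wrist");cv2.imwrite("pics/w15.png",c["frame"])
c=robot.capture("side");crop(c,300,90,120,100,6,"pics/s15.png")
E
```

```text
[0.54395142 0.17599803 0.1774914 ] [-0.05063134  0.36217082 -0.58045652] 0.4997395959452397
```

View pics/w15.png

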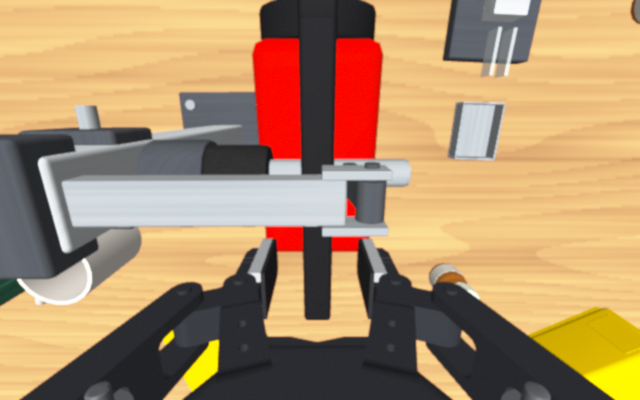

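View pics/s15.png

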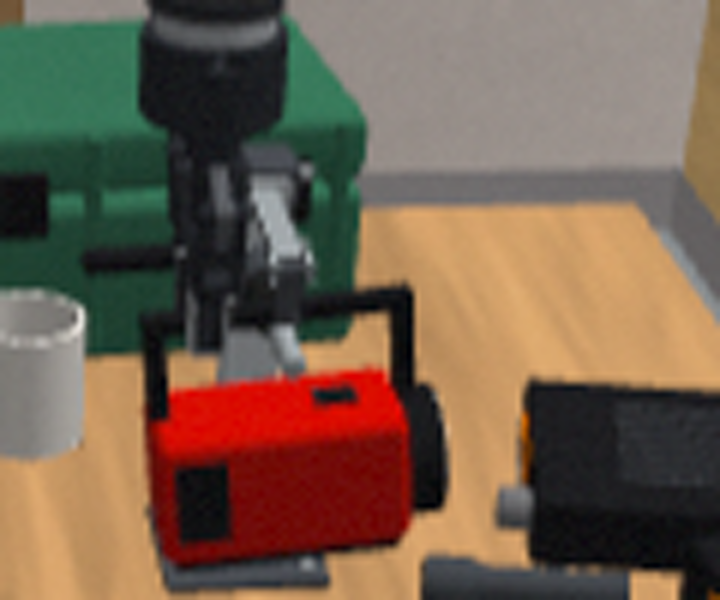

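Released. The lamp hangs with a slight tilt of about 5°, the pads clear on both sides and the flap shut. I'll withdraw straight up.

arm_command:
  series:
    - [[0.5, 0, 0, -0.005, 0, 0, 0], [0.5, 0, 0, -0.01, 0, 0, 0], [0.5, 0, 0, -0.02, 0, 0, 0], [0.5, 0, 0, -0.03, 0, 0, 0], [0.5, 0, 0, -0.03, 0, 0, 0], [0.5, 0, 0, -0.03, 0, 0, 0], [0.5, 0.03, 0.03, -0.02, 0, 0, 0], [0.5, 0.03, 0.03, 0, 0, 0, 0], [0.5, 0, 0, 0, 0, 0, 0], [0.5, 0, 0, 0, 0, 0, 0]]

```text
time: 27.12
eef_pos: [0.4844, 0.1161, 0.3231]
orientation: [0.708, -0.707, 0.0, -0.0]
ft_force: [-0.8, -0.0, 0.6]
opening: 0.5
```

arm_command:
  series:
    - [[0.5, 0, 0, 0, 0, 0, 0], [0.5, 0, 0, 0, 0, 0, 0], [0.5, 0, 0, 0, 0, 0, 0], [0.5, 0, 0, 0, 0, 0, 0], [0.5, 0, 0, 0, 0, 0, 0], [0.5, 0, 0, 0, 0, 0, 0], [0.5, 0, 0, 0, 0, 0, 0], [0.5, 0, 0, 0, 0, 0, 0]]

```text
time: 28.12
eef_pos: [0.4841, 0.1159, 0.3225]
orientation: [0.708, -0.706, -0.0, -0.0]
ft_force: [0.7, -0.0, -0.3]
opening: 0.502
```

```bash
python3 - <<'E'
from h import *
s=robot.state();print(s["time"],s["eef_pos"],s["ft_force"])
c=robot.capture("wrist");cv2.imwrite("pics/w16.png",c["frame"])
a=robot.capture("side");crop(a,300,90,120,100,6,"pics/s16.png")
robot.capture("top");robot.capture("top")
b=robot.capture("side")
d=np.abs(a["frame"].astype(int)-b["frame"])[90:190,300:420];print("diff",d.max(),(d>25).sum())
E
```

```text
28.125 [0.48405492 0.11586796 0.3224994 ] [ 0.67015137 -0.01918692 -0.2685346 ]
diff 16 0
```

View pics/w16.png

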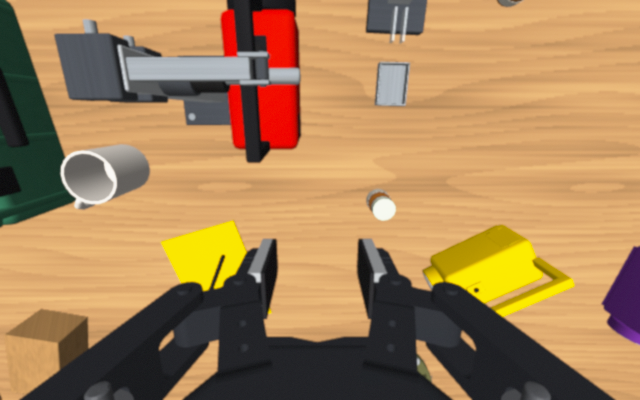

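View pics/s16.png

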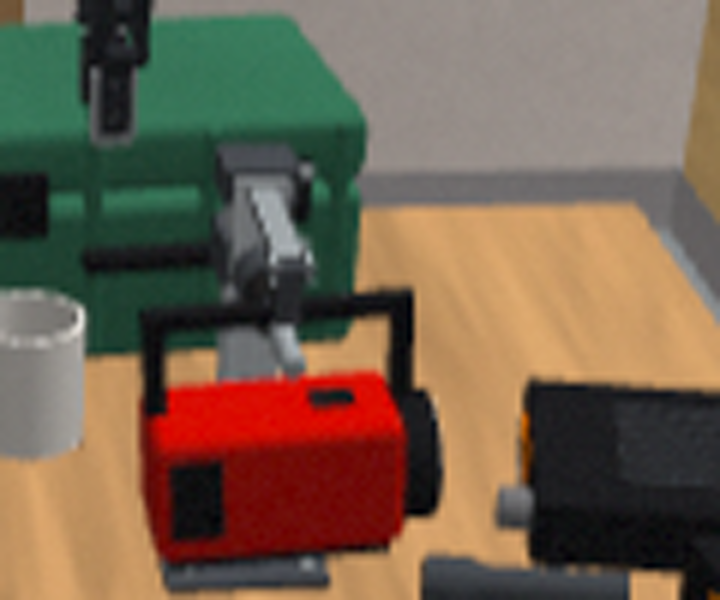

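```bash
python3 - <<'E'
from h import *
s=robot.state();c=robot.capture("wrist")
crop(c,180,0,140,170,4,"pics/w17.png")
for uv in((241,20),(250,120)): print(onz(c,uv,.213,s))
for p in ([.587,.176,.213],[.52,.176,.208],[.65,.176,.218]): print(proj(c,p,s))
E
```

```text
[0.62828869 0.17898229 0.213     ]
[0.55044789 0.17671765 0.213     ]
[248.07848814  75.29450521]
[254.07168611 153.8077023 ]
[241.17576672 -14.01643135]
```

View pics/w17.png

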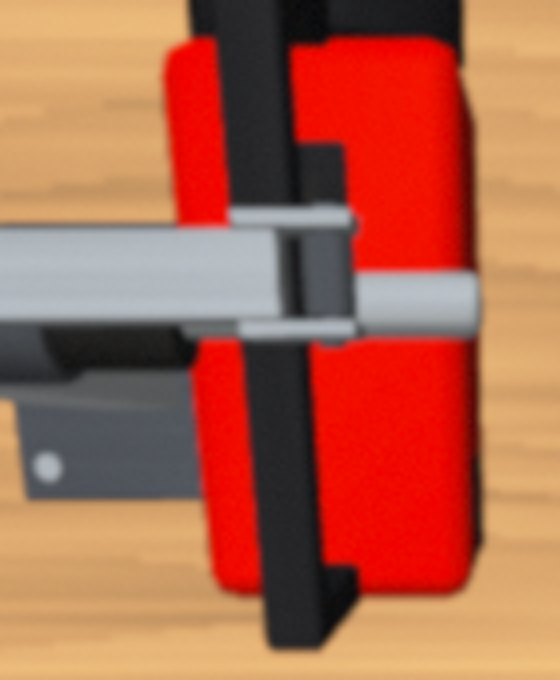

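The bar centre is at y≈0.177, about 14 mm out from buffer contact, so roughly 77 mm from the root and within 70–102. The lamp is still and the flap is shut, so I'm handing in.

```bash
python3 - <<'E'
from workcell import robot
print(robot.job_done())
E
```

```text
the job is handed in; nothing more can be done
None
```

The red lamp is hanging by its handle on the peg, between the buffer and the shut flap, and I handed the job in at about 28 s of the 72 s allowed. No verdict is reported.

- **Sliding in:** I felt the peg at about 4 N and slid the handle in under the flap. It pressed the buffer at about 5 N, and the side view then showed the flap hanging shut in front of the bar.
- **Tug:** Tugged back out, the handle met the flap after about 20 mm of travel and held at about 5 N for more than half a second. I then eased it in 5 mm, let the weight onto the peg and released.
- **Last checks:**
  - The bar's centre is about 77 mm from the peg's root (70–102 required).
  - The peg is within roughly 10 mm of the bar's middle, judged by eye from the pictures.
  - Two side pictures a fraction of a second apart showed no movement.
  - The gripper is well clear. I saw no sign that any other object was disturbed, but did not measure their positions afterwards.
- **What disagreed:** The pictures put the fingertips about 10–15 mm behind the reported TCP, not 22 mm ahead of it. My first grip therefore closed on air just above the bar, moving nothing, and I gripped again about 33 mm lower.
- **Tilt:** The lamp hangs about 5° off level.

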